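# Clamp a connector in the wiring fixture with its eccentric cam

## Robot

A 6-joint arm with a two-finger parallel gripper is mounted at the origin on the work surface. World frame = base frame: x ahead of the robot, y to its left, z up, the work surface at z = 0. Lengths are in m, angles in rad, forces in N, time in s.
With the tool pointing down it reaches from about 0.35 to 0.775 m from the base axis. Payload 7.3 kg.
Tool frame: the origin (TCP) lies on the front face of the gripper's body, between the roots of the fingers; the fingertips stand 66 mm ahead of it and the grasp point (between the pads) lies 47 mm ahead of it; z points along the fingers, y is the direction in which the jaws open and shut (so a half turn about z gives the same grasp; the last joint's range is limited). The gripper opens to 92 mm and grips with 3 to 60 N. Pads are 19 mm wide; open, the fingers measure 130 mm over their backs; the gripper's body (75 mm by 190 mm) begins 47 mm behind the grasp point.
Start: joints at [1.103, 0.342, 1.524, -0, 1.275, -0.146], TCP at [0.166, 0.498, 0.292] pointing down, gripper open.
Joint ranges: [-2.53, 2.53], [-0.77, 2.02], [0.04, 2.7], [-1, 4.14], [0.28, 2.66], [-3.11, 3.11]. Speed limits (rad/s): [2.57, 2.57, 3.14, 3.14, 3.14, 3.14].

## Interface

Orientations are given as [roll, pitch, yaw] about the fixed x, y, z axes, in that order (R = Rz(yaw) Ry(pitch) Rx(roll)).
In Python, from cell import observe, read_camera, hand_in, search_frame, tip_of gives the robot as it stands. The module is installed in compiled form; this text tells all that it offers.
- The arm moves only by the tool apply_moves, never from a script. Its argument "motion" is a list of rows, each an object with "offset": the shift along the tool's x, y, z in mm, a list of three; "rotation": the turn, a rotation vector about the tool's x, y, z in rad, a list of three. In form: [{"offset": [x, y, z], "rotation": [rx, ry, rz]}, ...]. A call has 1 to 12 rows; each row shifts and turns the pose as measured when the row begins, along the tool's axes as they then stand; what a row does not reach is not made up. A row lasts 1/12 s, in which the tool goes at most 41.7 mm and 7.16 degrees, less where a joint would pass 70% of its speed; a pose out of reach is approached as far as the arm can. A call with a gripper value outside its range is refused whole. "grip" is the closure, from 0 (fully open) to 1 (shut), set as the call begins (left out, the last holds). The fingers move at their own pace and stop on an object; "grip_force" is the grip in N (left out, the last holds). Time passes only in rows, so rows that do not move let the fingers close. It gives the time, the measured TCP pose, the force and the opening at its end, in the units of the state.
- observe(): the state, without advancing time (a new reading comes with each control period).
- read_camera(name): name is "scene" or "top" or "wrist"; returns a dict with "img" (400x640x3 uint8, red, green, blue), "camera_matrix" (3x3 intrinsics, pixels), "R" (3x3) and "t" (3): a world point X has camera coordinates R X + t; the wrist camera has in their place "tool_from_camera" (4x4, takes a point from camera to tool coordinates, whose origin is the TCP and whose axes are the flange's). Camera axes: x right, y down, z forward; pixel columns grow to the right and rows downward; lengths in m; the calibration is good to about 2 mm. A picture is of the moment at which its call begins: read the wrist's pose just before it. There is no depth.
- hand_in(): hands the job in, once; it reports no verdict.
Trained networks look in a picture, given as the dict that the camera call returned (one of the last four; its "shot" number tells which), for a name from the list of things; names that differ only in an ending like _2 or _b are one class to them, and where a whole thing is asked for, a point or a joint stands for the part that bears it (a point fixed in the world has none). Each returns a list of dicts, best first, with "score" (0 to 1); they miss things now and then, are a little off and sometimes report something else, mostly with a low value. They report only what shows in the picture. A call takes as long as a camera call. They do not tell look-alikes from the thing itself.
- search_frame(query, picture): "location" ([x, y, z] in m, in world coordinates, good to about 4 mm: the middle of the surface that is visible of it).
- tip_of(query, picture): "location" ([x, y, z] in m, in world coordinates, good to about 4 mm: a listed point, or the origin of a listed thing).
The state is a dict: "time": time; "qpos": joint angles; "qvel": joint speeds; "joint_efforts": joint torques, N m; "tool_pos": TCP position; "tool_rot": TCP orientation; "contact_force": force on the tool from outside, world axes, zero at the start; "torque": the same for the moment, N m; "opening": finger opening in m.
Only numpy, scipy, OpenCV 4.12 (cv2) and the standard library are available. Lean on these libraries where they do the work, as an engineer would, in place of code of your own. Each camera call takes 0.05 s, during which the arm holds its last target.

## Task

Stand the long hooded connector in the channel of the wiring fixture, slide it up against the end stop, and then turn the eccentric knob clockwise until its lobe presses the connector against the sprung pad with about 12 newtons. The moulding is brittle, so never let the cam press harder than 25 newtons; let go with the connector held, and leave the other things on the bench where they are.

Things in the scene. Friction and masses are not known exactly. Their poses are not given: they have to be found in the camera images.
- base: wiring fixture, fixed: aluminium plate 200 x 170 x 12 mm; origin under its centre, x along the channel to the end stop, y from cam to sprung pad. The connector stands on the plate (z = 12 mm), long side along x, either end first. With the cam at its start the channel is free from at least y = -19 to +16 mm. A connector up to the stop has its centre at x = 0.
- end_stop (a point): middle of the end stop's face (looks to the fixture's -x), at fixture x = 60 mm; the stop is a steel block 40 mm wide whose top is 20 mm above the plate
- pad_place (a point): where the sprung pad's face lies on average, fixture y = 19 mm; the true face is up to 3 mm either way (its setting varies, not measured). The pad is a bar 100 mm long, top 19 mm above the plate, and gives to +y by up to 6 mm, 8 N per mm from the first touch. Behind it stands a steel bar up to y = 52 mm, 18 mm high
- cam: eccentric knob, turning on the upright axis at fixture x = +40, y = -41 mm; origin on it at the plate's top. Fully open its axes are parallel to the fixture's; it starts 0 to 0.23 rad clockwise (seen from above) of that and turns up to 2.2 rad clockwise. It begins to squeeze the connector on the pad 0.7 to 1.25 rad from fully open, as the pad is set. Stays where left
- cam_lobe (a point): middle of the steel disc that is the lobe: radius 26 mm, 2 to 20 mm above the plate, its centre 12 mm off the cam's axis. Pivot friction is steady, 0.05 to 0.2 N m; each newton of clamping adds about 0.03 to 0.04 N m to the turning torque (varies with friction). Squeezing, 0.1 rad moves the lobe about 1 mm. Turned clockwise, its friction urges the connector towards the end stop
- cam_grip (a point): centre of the black grip bar, on the cam's axis, 64 mm above the plate's top; its axes are the cam's. The bar is 32 mm long (its y), 12 mm thick (its x), 28 mm high
- connector: the connector to be clamped: brown moulded shell 120 x 30 x 32 mm (x, y, z) with brass pins standing 8 mm above it, and in the middle a plain hood 40 x 22 mm (x, y) that rises from 32 to 60 mm; about 160 g (varies). Origin at the centre of its underside, x along its length
- connector_hood (a point): centre of the connector's hood, 46 mm above its underside, where it can be gripped across its 22 mm width (its y) with the fingertips clear of the cam disc and the pad
- short_connector: a shorter brown pinned connector without a hood, 62 x 30 x 26 mm (leave it alone); origin under its centre, length along its x
- pliers: pliers with black grips lying flat, about 170 mm long, 14 mm high
- screwdriver: screwdriver with a wooden handle, lying
- bottle: white bottle, 44 mm in diameter, 120 mm tall
- tin: low steel tin, 48 mm in diameter, 35 mm tall
- parts_box: open cardboard box, 100 x 120 x 50 mm
- tag_strip: flat strip with brass tags, 24 x 70 x 12 mm
Not all that is in view belongs to the job. Leave any blue or turquoise look-alike of the connector alone.

How it is judged:
By the outcome, as a careful person would: the job done as asked, in the order asked, and still so for the second after the job is handed in, with the robot touching nothing.
It also fails if it takes over 67 s, if anything falls off the work surface, if the arm or the gripper's body presses on something with over 40 N, if the wrist force passes 120 N, or if a joint passes its speed limit or range.

## Working session

There is one attempt and no reset: what is moved stays moved. The work goes in short steps, Python scripts to look and compute and a tool call to move; the robot and the scene stay as the last step left them, time stands still between calls to the robot, and variables do not carry over. Pictures are saved under pics/ and viewed, and the job is handed in when it is done.

Besides the shell and the picture viewer there is one more tool, called in YAML: its name, and indented under it one key for each argument. apply_moves: Moves the arm, as the interface text tells. Its arguments: {"type":"object","properties":{"motion":{"type":"array"},"grip":{"type":"number"},"grip_force":{"type":"number"}},"required":["motion"]}

```bash
mkdir -p pics; cat > h.py <<'E'
import numpy as np, cv2
from cell import *
def save(p,n): cv2.imwrite('pics/'+n,p['img'][:,:,::-1])
def proj(p,X):
    c=np.array(p['R'])@np.array(X)+np.array(p['t']); u=np.array(p['camera_matrix'])@c; return (u[:2]/u[2]).round(0)
E
python3 - <<'E'
from h import *
print(observe())
for c in ['scene','top']:
    p=read_camera(c); save(p,c+'1.png')
    for q in ['base','end_stop','pad_place','cam','cam_lobe','cam_grip','connector','connector_hood','short_connector']:
        for r in tip_of(q,p)[:3]: print(c,q,np.round(r['location'],4),round(r['score'],2),proj(p,r['location']))
E
```

```text
{'time': 0.0, 'qpos': array([ 1.10298376e+00,  3.42722298e-01,  1.52500928e+00,  3.68420914e-06,
        1.27540434e+00, -1.45994100e-01]), 'qvel': array([ 0.00171663,  0.00089868,  0.00238258, -0.00018455, -0.00124265,
       -0.00081601]), 'joint_efforts': array([ 3.02220242e-04, -4.31239736e+01, -2.44219333e+01,  7.17246160e-02,
        5.61169500e-02, -1.78033547e-04]), 'tool_pos': array([0.16588921, 0.49778007, 0.29154781]), 'tool_rot': array([-3.14006632e+00, -2.27992678e-04,  2.81977294e+00]), 'contact_force': array([-0.24985451,  0.34949872, -0.14328044]), 'torque': array([ 0.0074665 , -0.00077058,  0.06080978]), 'opening': 0.09159610850593511}
scene base [5.928e-01 1.404e-01 4.000e-04] 0.57 [398. 216.]
scene end_stop [0.6545 0.1235 0.0221] 0.84 [398. 232.]
scene pad_place [0.6107 0.1624 0.0234] 0.72 [408. 216.]
scene pad_place [ 0.3291  0.2502 -0.0024] 0.66 [411. 140.]
scene pad_place [0.6214 0.0909 0.0087] 0.18 [384. 226.]
scene cam [0.6192 0.0876 0.0117] 0.82 [383. 225.]
scene cam_grip [0.6206 0.088  0.0128] 0.52 [383. 225.]
scene connector [ 0.321  -0.2182  0.001 ] 0.9 [2
[... 457 characters left out ...]
.9 [231. 174.]
top pad_place [0.6203 0.0915 0.0785] 0.5 [256. 167.]
top pad_place [5.913e-01 1.419e-01 3.000e-04] 0.22 [239. 184.]
top cam [0.6207 0.0884 0.0162] 0.61 [260. 171.]
top cam_lobe [0.6123 0.0918 0.0246] 0.73 [258. 174.]
top cam_grip [0.623  0.093  0.0767] 0.57 [255. 166.]
top connector [ 0.3234 -0.2174  0.0022] 0.72 [388. 300.]
top connector [ 0.5932 -0.0703 -0.0014] 0.62 [327. 185.]
top connector [ 0.4799 -0.1747  0.0012] 0.6 [370. 232.]
top connector_hood [ 0.4822 -0.1714  0.0471] 0.69 [370. 230.]
top connector_hood [ 0.591 -0.067  0.045] 0.64 [325. 183.]
top connector_hood [ 0.7614 -0.0866  0.0028] 0.62 [334. 117.]
top short_connector [ 0.6039 -0.2087 -0.0047] 0.53 [384. 182.]
```

```bash
python3 - <<'E'
import cv2
t=cv2.imread('pics/top1.png'); s=cv2.imread('pics/scene1.png')
cv2.imwrite('pics/top1z.png',cv2.resize(t[90:340,180:450],(800,int(250*800/270)),interpolation=cv2.INTER_CUBIC)[:600] if 0 else cv2.resize(t[90:330,170:450],(700,600),interpolation=cv2.INTER_CUBIC))
E
```

```text
(no output)
```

View pics/top1z.png

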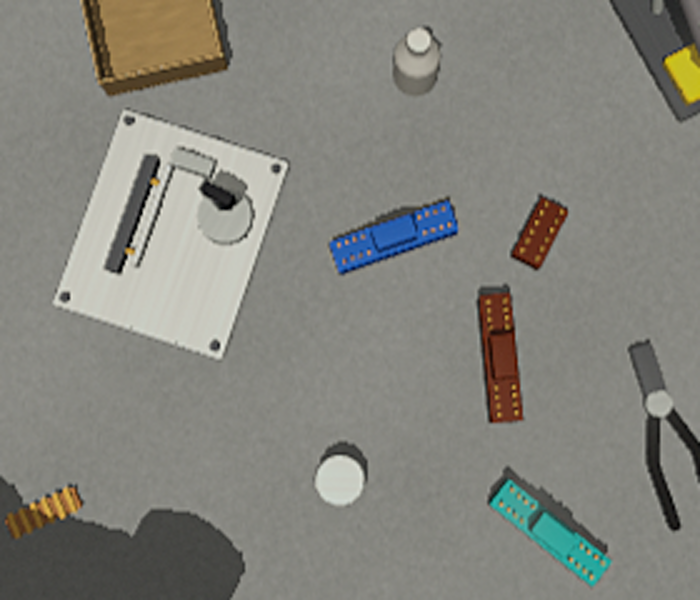

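View pics/scene1.png

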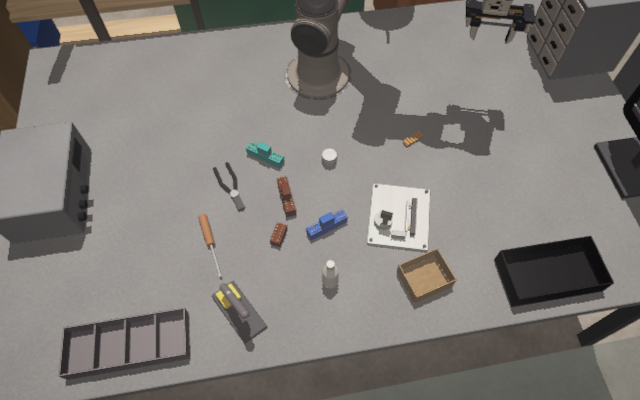

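The candidates are the blue connector (top px ~327,185), the turquoise one (~388,300) and the brown one (~370,232). Only the brown one is a long brown shell with a hood, and the other brown part (~384,182) is the short one. I'll measure outlines and confirm with a crop.

```bash
cat >> h.py <<'E'
def ray(p,uv,z):
    K=np.array(p['camera_matrix']);R=np.array(p['R']);t=np.array(p['t'])
    d=R.T@np.linalg.inv(K)@np.array([uv[0],uv[1],1.]); c=-R.T@t
    return c+d*(z-c[2])/d[2]
E
python3 - <<'E'
from h import *
p=read_camera('top')
im=p['img']
cv2.imwrite('pics/crop2.png',cv2.resize(im[195:270,335:405,::-1],None,fx=8,fy=8,interpolation=cv2.INTER_CUBIC))
hsv=cv2.cvtColor(im,cv2.COLOR_RGB2HSV)
m=np.zeros(im.shape[:2],np.uint8); m[195:270,350:395]=1
b=((hsv[...,1]>110)&((hsv[...,0]<14)|(hsv[...,0]>170))).astype(np.uint8)*m
pts=np.argwhere(b)[:,::-1].astype(np.float32)
W=np.array([ray(p,q,0.032)[:2] for q in pts]).astype(np.float32)
r=cv2.minAreaRect(W*1000); print('conn',r,len(pts))
# plate
g=cv2.cvtColor(im,cv2.COLOR_RGB2GRAY)
m=np.zeros(g.shape,np.uint8); m[130:236,188:290]=1
b=((g>175)*m).astype(np.uint8); 
cs=max(cv2.findContours(b,0,1)[0],key=cv2.contourArea)[:,0]
W=np.array([ray(p,q,0.012)[:2] for q in cs]).astype(np.float32)
print('plate',cv2.minAreaRect(W*1000))
c=-np.array(p['R']).T@p['t'];print('cam',c)
w=read_camera('wrist'); print(w['camera_matrix'],w['tool_from_camera'])
E
```

```text
conn ((494.335205078125, -174.2253875732422), (51.7115592956543, 152.1197509765625), 82.65803527832031) 601
plate ((593.6318359375, 141.02638244628906), (168.12435913085938, 198.777099609375), 72.6172103881836)
cam [ 0.40966277 -0.05882965  1.24005154]
[[323.6994024    0.         320.48265102]
 [  0.         323.6994024  196.23063754]
 [  0.           0.           1.        ]] [[-4.32949441e-04 -9.62251353e-01 -2.72161985e-01  7.34560632e-02]
 [ 9.99999249e-01 -7.28710471e-04  9.85639200e-04  3.47160478e-04]
 [-1.14675994e-03 -2.72161354e-01  9.62250946e-01 -9.34551948e-02]
 [ 0.00000000e+00  0.00000000e+00  0.00000000e+00  1.00000000e+00]]
```

View pics/crop2.png

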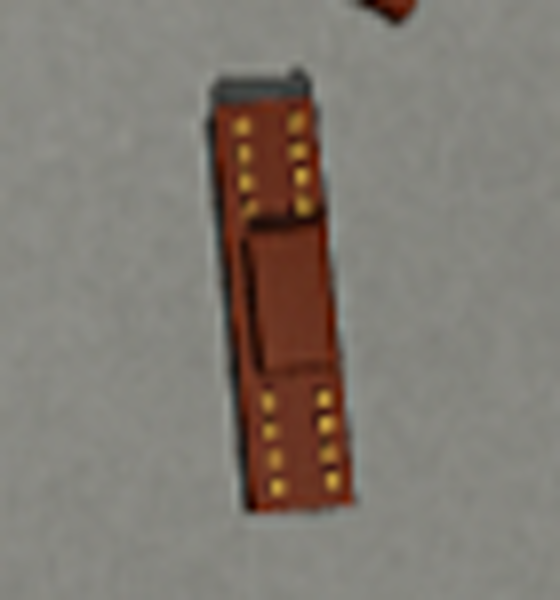

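The crop shows a brown shell with 16 pins and a plain central hood, centred at about top px (370,232), so this is the target. On the way to it I'll look at the fixture with the wrist camera.

```bash
cat >> h.py <<'E'
from scipy.spatial.transform import Rotation as Ro
def plan(x,y,z,yaw,n=None,step=38):
    """rows to reach TCP pose pointing down with tool x at yaw"""
    s=observe(); p=np.array(s['tool_pos']);R=Ro.from_euler('xyz',s['tool_rot'])
    T=Ro.from_euler('xyz',[np.pi,0,yaw]); rv=(R.inv()*T).as_rotvec(); d=np.array([x,y,z])-p
    if n is None: n=max(1,int(np.ceil(max(np.linalg.norm(d)*1000/step,np.linalg.norm(rv)/0.115))))
    print('n',n,'rotrow',(rv/n).round(4),'dist',(d*1000).round(1))
    for i in range(n):
        Ri=R*Ro.from_rotvec(rv*i/n); print((Ri.inv().apply(d/n)*1000).round(1).tolist())
def st():
    s=observe(); print('t',round(s['time'],2),'p',np.round(s['tool_pos'],4),'rot',np.round(s['tool_rot'],4),'F',np.round(s['contact_force'],1),'M',np.round(s['torque'],3),'op',round(s['opening'],4)); return s
def wpose(w,s):
    R=Ro.from_euler('xyz',s['tool_rot']).as_matrix(); A=np.eye(4);A[:3,:3]=R;A[:3,3]=s['tool_pos']
    B=np.linalg.inv(A@np.array(w['tool_from_camera'])); w['R']=B[:3,:3];w['t']=B[:3,3]; return w
E
python3 -c "
from h import *
plan(.575,.13,.26,2.838)"
```

```text
n 15 rotrow [ 0.      0.     -0.0012] dist [ 409.  -368.1  -32.2]
[-33.6, -14.7, 2.1]
[-33.6, -14.7, 2.1]
[-33.6, -14.7, 2.1]
[-33.6, -14.8, 2.1]
[-33.6, -14.8, 2.1]
[-33.5, -14.9, 2.1]
[-33.5, -14.9, 2.1]
[-33.5, -14.9, 2.1]
[-33.5, -15.0, 2.1]
[-33.5, -15.0, 2.1]
[-33.4, -15.1, 2.1]
[-33.4, -15.1, 2.1]
[-33.4, -15.1, 2.1]
[-33.4, -15.2, 2.1]
[-33.4, -15.2, 2.1]
```

apply_moves:
  motion:
    - {"offset": [-34,-15,2],"rotation": [0,0,0]}
    - {"offset": [-34,-15,2],"rotation": [0,0,0]}
    - {"offset": [-34,-15,2],"rotation": [0,0,0]}
    - {"offset": [-34,-15,2],"rotation": [0,0,0]}
    - {"offset": [-34,-15,2],"rotation": [0,0,0]}
    - {"offset": [-34,-15,2],"rotation": [0,0,0]}
    - {"offset": [-34,-15,2],"rotation": [0,0,0]}
    - {"offset": [-34,-15,2],"rotation": [0,0,0]}
    - {"offset": [-34,-15,2],"rotation": [0,0,0]}
    - {"offset": [-34,-15,2],"rotation": [0,0,0]}
    - {"offset": [-34,-15,2],"rotation": [0,0,0]}
    - {"offset": [-34,-15,2],"rotation": [0,0,0]}

```text
time: 2.1
tool_pos: [0.5063, 0.1915, 0.2678]
tool_rot: [3.135, 0.001, 2.834]
contact_force: [0.1, 1.5, -0.3]
opening: 0.092
```

```bash
python3 -c "
from h import *
st();plan(.575,.13,.26,2.838)"
```

```text
t 2.1 p [0.5063 0.1915 0.2678] rot [3.1351e+00 6.0000e-04 2.8336e+00] F [ 0.1  1.5 -0.3] M [ 0.069 -0.022  0.007] op 0.092
n 3 rotrow [ 0.0022  0.0002 -0.0015] dist [ 68.7 -61.5  -7.8]
[-28.0, -12.6, 2.5]
[-28.0, -12.6, 2.6]
[-28.0, -12.7, 2.6]
```

apply_moves:
  motion:
    - {"offset": [-28,-12,2.5],"rotation": [0.002,0,0]}
    - {"offset": [-28,-12,2.5],"rotation": [0.002,0,0]}
    - {"offset": [-22,-10,2.5],"rotation": [0.002,0,0]}
    - {"offset": [0,0,0],"rotation": [0,0,0]}
    - {"offset": [0,0,0],"rotation": [0,0,0]}

```text
time: 2.52
tool_pos: [0.5782, 0.1251, 0.2584]
tool_rot: [-3.141, 0.002, 2.824]
contact_force: [-0.7, 0.7, 0.8]
opening: 0.0916
```

```bash
python3 - <<'E'
from h import *
s=st(); w=wpose(read_camera('wrist'),s); save(w,'w1.png'); import pickle; pickle.dump(w,open('w1.pkl','wb'))
for q in ['end_stop','pad_place','cam','cam_lobe','cam_grip','base']:
    for r in tip_of(q,w)[:1]: print(q,np.round(r['location'],4),round(r['score'],2),proj(w,r['location']))
E
```

```text
t 2.52 p [0.5782 0.1251 0.2584] rot [-3.1410e+00  2.3000e-03  2.8245e+00] F [-0.7  0.7  0.8] M [0.016 0.032 0.012] op 0.0916
end_stop [0.6519 0.1245 0.0215] 0.63 [340. 240.]
pad_place [0.6152 0.157  0.0203] 0.97 [359. 200.]
cam [0.624  0.0876 0.0093] 0.58 [301. 223.]
cam_lobe [0.6134 0.0901 0.0237] 0.95 [299. 218.]
cam_grip [0.6244 0.0935 0.0745] 0.75 [303. 246.]
base [ 0.5987  0.1398 -0.0029] 0.75 [338. 185.]
```

View pics/w1.png

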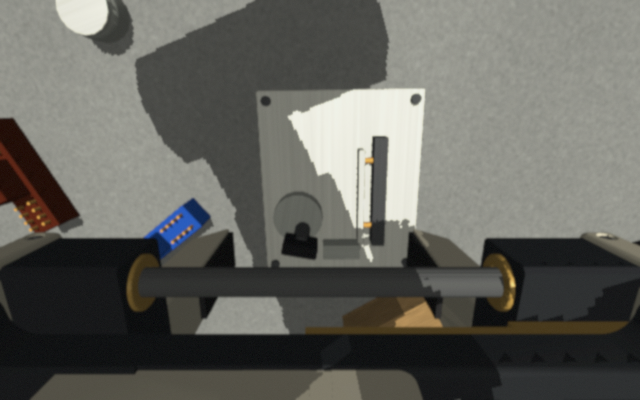

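The wrist picture shows the plate's -x corners at about (257,91) and (425,89), the lobe disc at (298,217), the grip bar at (301,246), the pad's bar at x~380, and the thin pad face at x~360.

```bash
python3 - <<'E'
import pickle
from h import *
w=pickle.load(open('w1.pkl','rb'))
cv2.imwrite('pics/w1z.png',cv2.resize(w['img'][80:280,240:440,::-1],(600,600),interpolation=cv2.INTER_CUBIC))
a=ray(w,(257,91),.012);b=ray(w,(425.5,89),.012);print(a,b,np.linalg.norm(a-b),np.arctan2(*(b-a)[[1,0]])-np.pi/2)
th=-.3037;c,s=np.cos(th),np.sin(th);R=np.array([[c,-s],[s,c]])
m=(a+b)[:2]/2;print('centre',m+R@[.1,0])
F=lambda P:(R.T@(np.array(P)[:2]-[.5936,.1410])*1000).round(1)
for n,P in dict(end=[.6519,.1245],end2=[.6494,.1268],pad=[.6152,.157],pad2=[.6132,.1562],cam=[.6207,.0884],cam2=[.624,.0876],lobe=[.6134,.0901],lobe2=[.6123,.0918],grip=[.6244,.0935],grip2=[.623,.093]).items(): print(n,F(P))
E
```

```text
[0.47688634 0.09225227 0.012     ] [0.52756699 0.25254482 0.012     ] 0.16811373464898938 -0.3062302437725921
centre [0.59765032 0.14249325]
end [60.6  1.7]
end2 [57.5  3.1]
pad [15.8 21.7]
pad2 [14.2 20.4]
cam [ 41.6 -42.1]
cam2 [ 45.  -41.9]
lobe [ 34.1 -42.6]
lobe2 [ 32.6 -41.4]
grip [ 43.6 -36.1]
grip2 [ 42.4 -37. ]
```

View pics/w1z.png

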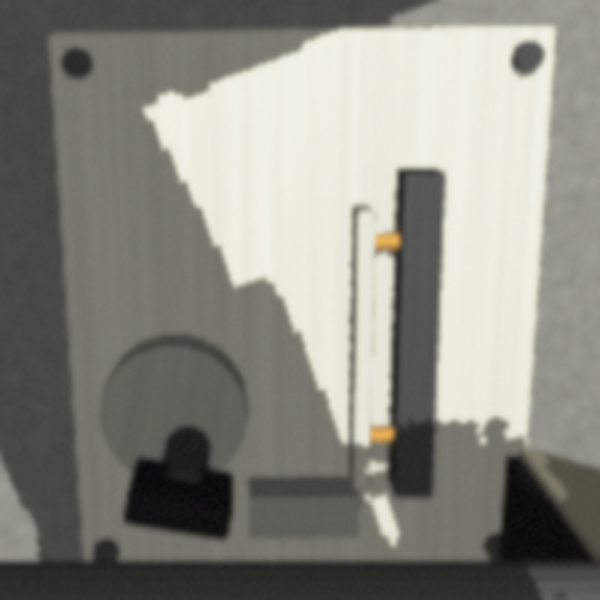

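```bash
python3 - <<'E'
import pickle
from h import *
w=pickle.load(open('w1.pkl','rb'))
th=-.305;c,s=np.cos(th),np.sin(th);R=np.array([[c,-s],[s,c]])
z=lambda u,v,h:(R.T@(ray(w,(240+u/3,80+v/3),h)[:2]-[.5936,.1410])*1000).round(1)
print('disc l,r,near',z(100,408,.032),z(248,408,.032),z(175,345,.032),'pad',z(353,450,.031),z(353,210,.031),'backbar',z(442,172,.03),z(432,495,.03),'stop',z(250,492,.032),z(358,492,.032), 'edge l',z(60,200,.012),z(548,200,.012))
print('grip',[z(*q,.090) for q in [(138,460),(232,475),(226,537),(126,520)]])
E
```

```text
disc l,r,near [ 28.5 -69. ] [ 29.2 -17.5] [  6.1 -42.2] pad [45.7 19.5] [-39.2  17.9] backbar [-51.1  46.9] [63.9 48.4] stop [ 61.  -17.1] [61.5 21.5] edge l [-41.3 -82.1] [-39.2  88. ]
grip [array([ 24.3, -49.7]), array([ 29.3, -22.5]), array([ 49.1, -24.6]), array([ 43.2, -54. ])]
```

```bash
python3 -c "
from h import *
plan(.53,-.174,.24,3.22)"
```

```text
n 9 rotrow [-0.0001  0.0004 -0.0436] dist [ -47.3 -300.9  -19.4]
[-5.3, -33.4, 2.2]
[-3.9, -33.6, 2.2]
[-2.4, -33.8, 2.2]
[-0.9, -33.8, 2.2]
[0.6, -33.8, 2.2]
[2.0, -33.8, 2.2]
[3.5, -33.7, 2.2]
[5.0, -33.5, 2.2]
[6.4, -33.2, 2.2]
```

apply_moves:
  motion:
    - {"offset": [-5.3,-33.4,2.2],"rotation": [0,0,-0.044]}
    - {"offset": [-3.9,-33.6,2.2],"rotation": [0,0,-0.044]}
    - {"offset": [-2.4,-33.8,2.2],"rotation": [0,0,-0.044]}
    - {"offset": [-1,-33.8,2.2],"rotation": [0,0,-0.044]}
    - {"offset": [0.6,-33.8,2.2],"rotation": [0,0,-0.044]}
    - {"offset": [2,-33.8,2.2],"rotation": [0,0,-0.044]}
    - {"offset": [3.5,-33.7,2.2],"rotation": [0,0,-0.044]}
    - {"offset": [5,-33.5,2.2],"rotation": [0,0,-0.044]}
    - {"offset": [6.4,-33,2.2],"rotation": [0,0,-0.044]}
    - {"offset": [0,0,0],"rotation": [0,0,0]}
    - {"offset": [0,0,0],"rotation": [0,0,0]}

```text
time: 3.78
tool_pos: [0.5313, -0.1784, 0.2421]
tool_rot: [-3.139, 0.011, -3.023]
contact_force: [0.3, 1.6, -0.6]
opening: 0.0915
```

```bash
python3 - <<'E'
from h import *
s=st(); w=wpose(read_camera('wrist'),s); save(w,'w2.png'); import pickle; pickle.dump(w,open('w2.pkl','wb'))
for q in ['connector','connector_hood']:
    for r in tip_of(q,w)[:2]: print(q,np.round(r['location'],4),round(r['score'],2),proj(w,r['location']))
E
```

```text
t 3.78 p [ 0.5313 -0.1784  0.2421] rot [-3.1388  0.011  -3.0231] F [ 0.3  1.6 -0.6] M [ 0.098  0.059 -0.002] op 0.0915
connector [ 5.934e-01 -7.160e-02 -1.000e-04] 0.73 [408. 239.]
connector [ 0.4816 -0.1695 -0.006 ] 0.64 [335. 127.]
connector_hood [ 0.4758 -0.1706  0.0451] 0.96 [337. 125.]
```

View pics/w2.png

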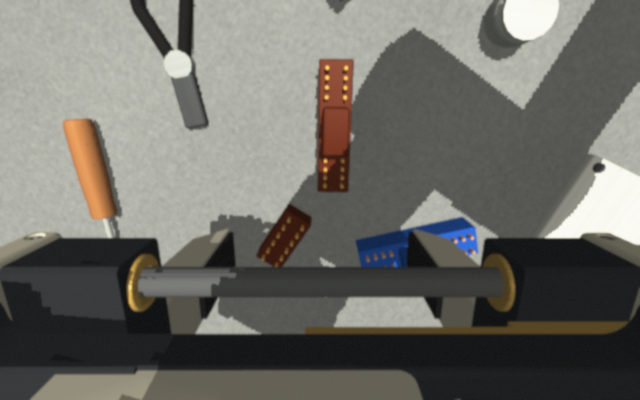

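```bash
python3 - <<'E'
import pickle
from h import *
w=pickle.load(open('w2.pkl','rb'))
im=w['img']
cv2.imwrite('pics/w2z.png',cv2.resize(im[50:200,280:390,::-1],None,fx=4,fy=4,interpolation=cv2.INTER_CUBIC))
hsv=cv2.cvtColor(im,cv2.COLOR_RGB2HSV)
b=((hsv[...,1]>100)&((hsv[...,0]<14)|(hsv[...,0]>170))).astype(np.uint8); b[:, :310]=0; b[:,365:]=0;b[:50]=0;b[200:]=0
b=cv2.morphologyEx(b,cv2.MORPH_CLOSE,np.ones((5,5)))
pts=np.argwhere(b)[:,::-1]
W=np.array([ray(w,q,0.032)[:2] for q in pts]).astype(np.float32)
print(cv2.minAreaRect(W*1000))
E
```

```text
((480.8240661621094, -171.5386962890625), (118.01773834228516, 29.561824798583984), 5.799956798553467)
```

View pics/w2z.png

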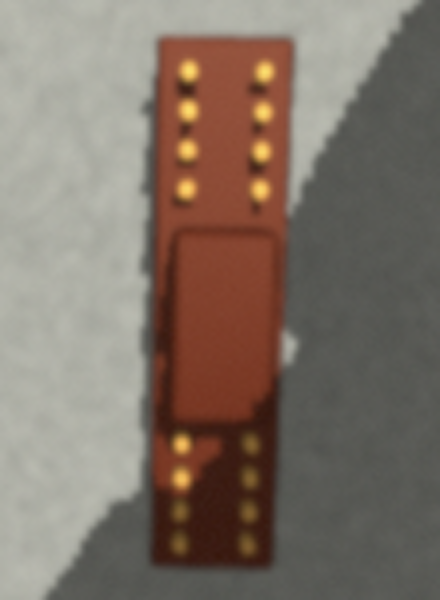

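```bash
python3 -c "
from h import *
plan(.4805,-.1725,.094,3.235)"
```

```text
n 5 rotrow [-0.0005  0.0022  0.0055] dist [ -51.3    4.1 -148.2]
[10.4, 2.1, 29.5]
[10.3, 2.1, 29.5]
[10.3, 2.0, 29.6]
[10.2, 1.9, 29.6]
[10.2, 1.9, 29.6]
```

apply_moves:
  motion:
    - {"offset": [20,2.5,20],"rotation": [-0.001,0.004,0.01]}
    - {"offset": [20,2.5,25],"rotation": [-0.001,0.004,0.01]}
    - {"offset": [10,2,25],"rotation": [0,0.002,0.005]}
    - {"offset": [0,0,0],"rotation": [0,0,0]}

```text
time: 4.27
tool_pos: [0.483, -0.1699, 0.1721]
tool_rot: [-3.138, 0.007, -3.039]
contact_force: [-1.6, 0.9, -0.9]
opening: 0.0917
```

```bash
python3 -c "
from h import *
st();plan(.4805,-.1725,.094,3.235)"
```

```text
t 4.27 p [ 0.483  -0.1699  0.1721] rot [-3.1383  0.0071 -3.0391] F [-1.6  0.9 -0.9] M [ 0.099  0.071 -0.06 ] op 0.0917
n 3 rotrow [-0.0011  0.0024  0.003 ] dist [ -2.5  -2.6 -78.1]
[1.1, -0.7, 26.0]
[1.1, -0.7, 26.0]
[1.0, -0.7, 26.0]
```

apply_moves:
  motion:
    - {"offset": [1,-1,26],"rotation": [-0.001,0.002,0.003]}
    - {"offset": [1,-1,26],"rotation": [-0.001,0.002,0.003]}
    - {"offset": [1,-0.5,20],"rotation": [-0.001,0.002,0]}
    - {"offset": [0,0,5],"rotation": [0,0.001,0]}
    - {"offset": [0,0,0],"rotation": [0,0,0]}

```text
time: 4.68
tool_pos: [0.487, -0.169, 0.0984]
tool_rot: [-3.137, 0.008, -3.037]
contact_force: [-0.6, -0.8, 1.1]
opening: 0.0924
```

```bash
python3 -c "
from h import *
st();plan(.4805,-.1725,.094,3.235)"
```

```text
t 4.68 p [ 0.487  -0.169   0.0984] rot [-3.1372  0.0082 -3.0374] F [-0.6 -0.8  1.1] M [ 0.107  0.034 -0.042] op 0.0924
n 1 rotrow [-0.0044  0.0082  0.0108] dist [-6.5 -3.5 -4.4]
[6.9, -2.8, 4.3]
```

apply_moves:
  motion:
    - {"offset": [5,-2,4],"rotation": [-0.004,0.008,0.01]}
    - {"offset": [0,0,0],"rotation": [0,0,0]}

```text
time: 4.85
tool_pos: [0.484, -0.1711, 0.0964]
tool_rot: [-3.14, 0.002, -3.046]
contact_force: [0.8, -0.2, 0.4]
opening: 0.0917
```

apply_moves:
  motion:
    - {"offset": [0,0,0],"rotation": [0,0,0]}

```text
time: 4.93
tool_pos: [0.4848, -0.1713, 0.0976]
tool_rot: [-3.139, 0.004, -3.046]
contact_force: [0.2, 0.9, 0.5]
opening: 0.0919
```

```bash
python3 -c "
from h import *
st();plan(.4805,-.1725,.094,3.235)"
```

```text
t 4.93 p [ 0.4848 -0.1713  0.0976] rot [-3.1388  0.004  -3.0458] F [0.2 0.9 0.5] M [-0.012  0.069 -0.001] op 0.0919
n 1 rotrow [-0.0028  0.004   0.0024] dist [-4.3 -1.2 -3.6]
[4.4, -0.8, 3.6]
```

apply_moves:
  motion:
    - {"offset": [4,-1,4],"rotation": [-0.003,0.004,0.002]}
    - {"offset": [0,0,0],"rotation": [0,0,0]}

```text
time: 5.1
tool_pos: [0.4817, -0.1732, 0.0952]
tool_rot: [-3.14, 0.003, -3.048]
contact_force: [-0.1, 0.7, 0.4]
opening: 0.0919
```

apply_moves:
  motion:
    - {"offset": [0,0,0],"rotation": [0,0,0]}
    - {"offset": [0,0,0],"rotation": [0,0,0]}
    - {"offset": [0,0,0],"rotation": [0,0,0]}
    - {"offset": [0,0,0],"rotation": [0,0,0]}
    - {"offset": [0,0,0],"rotation": [0,0,0]}
    - {"offset": [0,0,0],"rotation": [0,0,0]}
    - {"offset": [0,0,0],"rotation": [0,0,0]}
    - {"offset": [0,0,0],"rotation": [0,0,0]}
  grip: 0.85
  grip_force: 25

```text
time: 5.77
tool_pos: [0.4819, -0.1739, 0.0965]
tool_rot: [-3.139, 0.005, -3.049]
contact_force: [0.2, -0.8, -0.7]
opening: 0.0434
```

```bash
python3 -c "
from h import *
st()"
```

```text
t 5.77 p [ 0.4819 -0.1739  0.0965] rot [-3.1388  0.0046 -3.0487] F [ 0.2 -0.8 -0.7] M [0.04  0.082 0.024] op 0.0434
```

apply_moves:
  motion:
    - {"offset": [0,0,1],"rotation": [0,0,0]}
    - {"offset": [0,0,1],"rotation": [0,0,0]}
    - {"offset": [0,0,0],"rotation": [0,0,0]}
    - {"offset": [0,0,0],"rotation": [0,0,0]}
    - {"offset": [0,0,0],"rotation": [0,0,0]}
    - {"offset": [0,0,0],"rotation": [0,0,0]}

```text
time: 6.27
tool_pos: [0.482, -0.1738, 0.0945]
tool_rot: [-3.139, 0.005, -3.049]
contact_force: [-0.3, 0.6, 1.5]
opening: 0.0291
```

```bash
python3 -c "
from h import *
st()"
```

```text
t 6.27 p [ 0.482  -0.1738  0.0945] rot [-3.1388  0.0046 -3.0486] F [-0.3  0.6  1.5] M [0.051 0.069 0.029] op 0.0291
```

apply_moves:
  motion:
    - {"offset": [0,0,0],"rotation": [0,0,0]}
    - {"offset": [0,0,0],"rotation": [0,0,0]}
    - {"offset": [0,0,0],"rotation": [0,0,0]}
    - {"offset": [0,0,0],"rotation": [0,0,0]}
    - {"offset": [0,0,0],"rotation": [0,0,0]}
    - {"offset": [0,0,0],"rotation": [0,0,0]}
  grip: 1.0

```text
time: 6.77
tool_pos: [0.482, -0.1738, 0.0945]
tool_rot: [-3.139, 0.005, -3.049]
contact_force: [-0.3, 0.3, 1.2]
opening: 0.0293
```

apply_moves:
  motion:
    - {"offset": [0,0,0],"rotation": [0,0,0]}
    - {"offset": [0,0,0],"rotation": [0,0,0]}

```text
time: 6.93
tool_pos: [0.482, -0.1738, 0.0945]
tool_rot: [-3.139, 0.005, -3.049]
contact_force: [0.1, 0.7, 1.1]
opening: 0.0291
```

The opening stopped at 29 mm, so the tips (z≈28 mm) have caught the 30 mm wide shell, whose top is at 32 mm. I'll open slightly, raise 8 mm, and grip the hood.

apply_moves:
  motion:
    - {"offset": [0,0,0],"rotation": [0,0,0]}
    - {"offset": [0,0,0],"rotation": [0,0,0]}
    - {"offset": [0,0,-5],"rotation": [0,0,0]}
    - {"offset": [0,0,-4],"rotation": [0,0,0]}
    - {"offset": [0,0,0],"rotation": [0,0,0]}
  grip: 0.6

```text
time: 7.35
tool_pos: [0.4818, -0.1737, 0.1038]
tool_rot: [-3.139, 0.004, -3.049]
contact_force: [-0.5, -0.7, -0.0]
opening: 0.0365
```

apply_moves:
  motion:
    - {"offset": [0,0,0],"rotation": [0,0,0]}
    - {"offset": [0,0,0],"rotation": [0,0,0]}
    - {"offset": [0,0,0],"rotation": [0,0,0]}
    - {"offset": [0,0,0],"rotation": [0,0,0]}
    - {"offset": [0,0,0],"rotation": [0,0,0]}
    - {"offset": [0,0,0],"rotation": [0,0,0]}
  grip: 1.0

```text
time: 7.85
tool_pos: [0.482, -0.1738, 0.1044]
tool_rot: [-3.139, 0.005, -3.049]
contact_force: [0.0, -1.0, 0.1]
opening: 0.0218
```

apply_moves:
  motion:
    - {"offset": [0,0,0],"rotation": [0,0,0]}
    - {"offset": [0,0,-20],"rotation": [0,0,0]}
    - {"offset": [0,0,-35],"rotation": [0,0,0]}
    - {"offset": [0,0,-35],"rotation": [0,0,0]}
    - {"offset": [0,0,-20],"rotation": [0,0,0]}
  grip_force: 30

```text
time: 8.27
tool_pos: [0.4784, -0.172, 0.2118]
tool_rot: [3.135, -0.009, -3.049]
contact_force: [1.5, 0.3, -1.0]
opening: 0.0219
```

```bash
python3 -c "
from h import *
st()
R=Ro.from_euler('z',-.30)
g=lambda x,y,z:(np.array([.5936,.1410,0])+R.apply([x,y,z]))
p=g(-.018,-.0005,0);print(p)
plan(p[0],p[1],.225,np.pi-.30)"
```

```text
t 8.27 p [ 0.4784 -0.172   0.2118] rot [ 3.1354 -0.0088 -3.0489] F [ 1.5  0.3 -1. ] M [ 0.066 -0.081 -0.013] op 0.0219
[0.57625618 0.1458417  0.        ]
n 9 rotrow [ 0.0005 -0.0011  0.0436] dist [ 97.9 317.9  13.2]
[-14.1, 34.2, -1.4]
[-12.6, 34.8, -1.4]
[-11.1, 35.3, -1.4]
[-9.5, 35.7, -1.4]
[-7.9, 36.1, -1.4]
[-6.4, 36.4, -1.4]
[-4.8, 36.6, -1.4]
[-3.2, 36.8, -1.4]
[-1.6, 36.9, -1.5]
```

apply_moves:
  motion:
    - {"offset": [-14,34,-1.5],"rotation": [0,-0.001,0.044]}
    - {"offset": [-12.6,34.8,-1.5],"rotation": [0,-0.001,0.044]}
    - {"offset": [-11,35.3,-1.5],"rotation": [0,-0.001,0.044]}
    - {"offset": [-9.5,35.7,-1.5],"rotation": [0,-0.001,0.044]}
    - {"offset": [-8,36,-1.5],"rotation": [0,-0.001,0.044]}
    - {"offset": [-6.4,36.4,-1.5],"rotation": [0,-0.001,0.044]}
    - {"offset": [-4.8,36.6,-1.5],"rotation": [0,-0.001,0.044]}
    - {"offset": [-3.2,36.8,-1.5],"rotation": [0,-0.001,0.044]}
    - {"offset": [-1.6,30,-1.5],"rotation": [0,-0.001,0.044]}
    - {"offset": [0,0,0],"rotation": [0,0,0]}
    - {"offset": [0,0,0],"rotation": [0,0,0]}

```text
time: 9.18
tool_pos: [0.5822, 0.15, 0.2295]
tool_rot: [3.14, 0.007, 2.813]
contact_force: [0.2, -0.2, -1.6]
opening: 0.0219
```

```bash
python3 -c "
from h import *
st()
plan(.5763,.1458,.19,np.pi-.30)
s=observe();w=wpose(read_camera('wrist'),s);save(w,'w3.png')"
```

```text
t 9.18 p [0.5822 0.15   0.2295] rot [3.14   0.0066 2.813 ] F [ 0.2 -0.2 -1.6] M [0.008 0.041 0.017] op 0.0219
n 2 rotrow [ 0.0008  0.0033 -0.0143] dist [ -5.9  -4.2 -39.5]
[2.2, -3.0, 19.7]
[2.2, -2.9, 19.7]
```

View pics/w3.png

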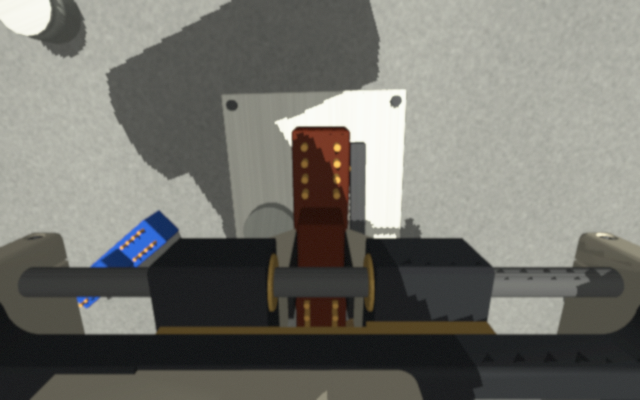

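The connector is held square in the jaws (rear end px 292–350, row 128), with the pad bar just right of it and the disc at the left. I'll go lower and check again.

apply_moves:
  motion:
    - {"offset": [2,-3,25],"rotation": [0.001,0.003,-0.014]}
    - {"offset": [2,-3,25],"rotation": [0.001,0.003,-0.014]}
    - {"offset": [1,-1,25],"rotation": [0,0,0]}
    - {"offset": [0,0,0],"rotation": [0,0,0]}
    - {"offset": [0,0,0],"rotation": [0,0,0]}

```text
time: 9.65
tool_pos: [0.5747, 0.1388, 0.1533]
tool_rot: [-3.141, 0.001, 2.839]
contact_force: [-0.0, 0.7, -0.4]
opening: 0.022
```

```bash
python3 -c "
from h import *
st()
plan(.5763,.1458,.15,np.pi-.30)
s=observe();w=wpose(read_camera('wrist'),s);save(w,'w4.png');import pickle; pickle.dump(w,open('w4.pkl','wb'))
cv2.imwrite('pics/w4z.png',cv2.resize(w['img'][60:240,190:430,::-1],None,fx=3.3,fy=3.3,interpolation=cv2.INTER_CUBIC))"
```

```text
t 9.65 p [0.5747 0.1388 0.1533] rot [-3.1407e+00  1.4000e-03  2.8393e+00] F [-0.   0.7 -0.4] M [ 0.019  0.019 -0.009] op 0.022
n 1 rotrow [-0.0009  0.0014 -0.0023] dist [ 1.6  7.  -3.3]
[0.5, 7.1, 3.2]
```

View pics/w4z.png

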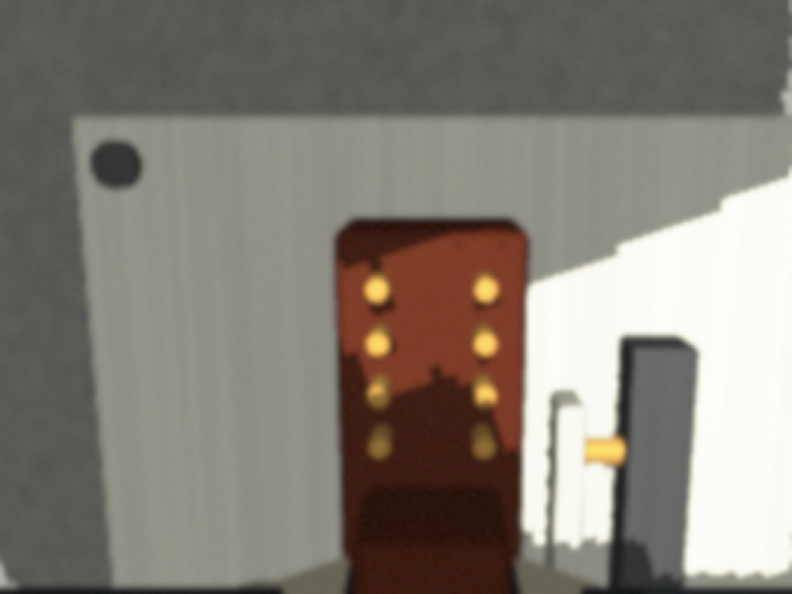

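```bash
python3 - <<'E'
import pickle
from h import *
w=pickle.load(open('w4.pkl','rb'))
th=-.302;R=Ro.from_euler('z',th)
z=lambda u,v,h:(R.inv().apply(ray(w,(190+(u+.5)/3.3-.5,60+(v+.5)/3.3-.5),h)-[.5936,.1410,0])*1000).round(1)[:2]
print('conn',[z(u,v,.081) for u,v in [(337,250),(527,250),(345,530),(521,530)]])
print('pad',z(552,400,.031),z(551,560,.031),'plateL',z(73,118,.012),z(109,560,.012),'edge',z(700,118,.012))
E
```

```text
conn [array([-75.9, -21.7]), array([-75.8,   7.4]), array([-30.4, -21.5]), array([-30.3,   7.4])]
pad [-40.6  17.7] [-5.1 18.5] plateL [-96.9 -82.4] [  2.4 -83.1] edge [-96.8  49.1]
```

apply_moves:
  motion:
    - {"offset": [0,7.3,5],"rotation": [-0.001,0.001,-0.002]}
    - {"offset": [0,0,0],"rotation": [0,0,0]}
    - {"offset": [0,0,0],"rotation": [0,0,0]}

```text
time: 9.95
tool_pos: [0.5785, 0.1452, 0.1514]
tool_rot: [3.14, 0.004, 2.839]
contact_force: [-0.2, -0.7, -1.4]
opening: 0.0217
```

```bash
cat >> h.py <<'E'
RF=Ro.from_euler('z',-.302)
def fx(s=None):
    s=s or st(); f=RF.inv().apply(np.array(s['tool_pos'])-[.5936,.1410,0])*1000
    F=RF.inv().apply(s['contact_force']); print('fix frame TCP',f.round(1),'F',F.round(1),'yaw rel',round((s['tool_rot'][2]+.302)%np.pi,4)); return f
E
python3 - <<'E'
from h import *
fx()
s=observe();w=wpose(read_camera('wrist'),s);save(w,'w5.png');import pickle; pickle.dump(w,open('w5.pkl','wb'))
cv2.imwrite('pics/w5z.png',cv2.resize(w['img'][60:240,190:430,::-1],None,fx=3.3,fy=3.3,interpolation=cv2.INTER_CUBIC))
E
```

```text
t 9.95 p [0.5785 0.1452 0.1514] rot [3.1396 0.0045 2.8394] F [-0.2 -0.7 -1.4] M [0.012 0.031 0.018] op 0.0217
fix frame TCP [-15.6  -0.5 151.4] F [ 0.  -0.8 -1.4] yaw rel 3.1414
```

View pics/w5z.png

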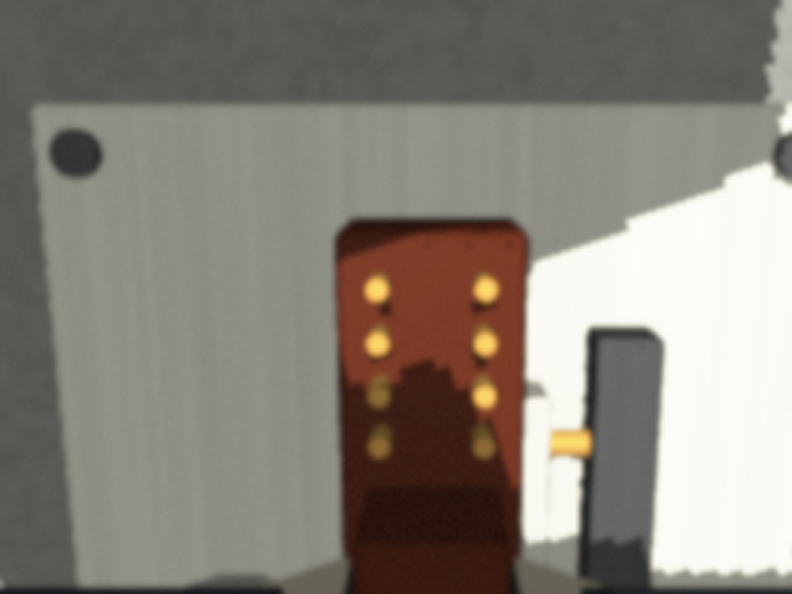

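```bash
python3 - <<'E'
import pickle
from h import *
w=pickle.load(open('w5.pkl','rb'))
z=lambda u,v,h,w=w:(RF.inv().apply(ray(w,(190+(u+.5)/3.3-.5,60+(v+.5)/3.3-.5),h)-[.5936,.1410,0])*1000).round(1)[:2]
print('conn',[z(u,v,.079) for u,v in [(337,250),(527,250),(345,530),(521,530)]])
print('plateL',z(33,105,.012),z(76,560,.012), 'bar',z(663,345,.03),z(650,560,.03))
w4=pickle.load(open('w4.pkl','rb'));print('bar4',z(697,352,.03,w4),z(685,560,.03,w4))
E
```

```text
conn [array([-73.8, -14.3]), array([-73.8,  14.8]), array([-28.3, -14.1]), array([-28.2,  14.9])]
plateL [-97.2 -82.1] [  3.8 -82.6] bar [-50.   47.3] [-3.2 47.3]
bar4 [-50.5  47.3] [-4.7 47.7]
```

apply_moves:
  motion:
    - {"offset": [0,0,10],"rotation": [0.002,0.004,0]}
    - {"offset": [0,0,8],"rotation": [0,0,0]}
    - {"offset": [0,0,6],"rotation": [0,0,0]}
    - {"offset": [0,0,0],"rotation": [0,0,0]}

```text
time: 10.33
tool_pos: [0.5794, 0.1458, 0.127]
tool_rot: [3.14, 0.004, 2.84]
contact_force: [0.1, 0.5, -1.9]
opening: 0.0221
```

```bash
python3 -c "
from h import *
fx()"
```

```text
t 10.33 p [0.5794 0.1458 0.127 ] rot [3.1402 0.0037 2.8404] F [ 0.1  0.5 -1.9] M [-0.01   0.008 -0.037] op 0.0221
fix frame TCP [-15.    0.3 127. ] F [-0.1  0.5 -1.9] yaw rel 0.0008
```

apply_moves:
  motion:
    - {"offset": [0,-0.8,4],"rotation": [0,0.003,0]}
    - {"offset": [0,0,3],"rotation": [0,0,0]}
    - {"offset": [0,0,2],"rotation": [0,0,0]}
    - {"offset": [0,0,0],"rotation": [0,0,0]}

```text
time: 10.67
tool_pos: [0.5791, 0.145, 0.1165]
tool_rot: [3.14, -0.001, 2.84]
contact_force: [-0.9, -0.3, 1.8]
opening: 0.0217
```

```bash
python3 -c "
from h import *
fx()"
```

```text
t 10.67 p [0.5791 0.145  0.1165] rot [ 3.1405e+00 -6.0000e-04  2.8405e+00] F [-0.9 -0.3  1.8] M [0.06  0.078 0.071] op 0.0217
fix frame TCP [-15.1  -0.5 116.5] F [-0.8 -0.5  1.8] yaw rel 0.0009
```

apply_moves:
  motion:
    - {"offset": [-5,0,0],"rotation": [0,0,0]}
    - {"offset": [-5,0,0],"rotation": [0,0,0]}
    - {"offset": [-2,0,0],"rotation": [0,0,0]}
    - {"offset": [0,0,0],"rotation": [0,0,0]}

```text
time: 11.0
tool_pos: [0.5921, 0.1411, 0.117]
tool_rot: [3.14, 0.0, 2.841]
contact_force: [0.2, -0.3, -0.8]
opening: 0.0218
```

```bash
python3 -c "
from h import *
fx()"
```

```text
t 11.0 p [0.5921 0.1411 0.117 ] rot [3.1402e+00 5.0000e-04 2.8406e+00] F [ 0.2 -0.3 -0.8] M [-0.008  0.051  0.014] op 0.0218
fix frame TCP [ -1.5  -0.4 117. ] F [ 0.3 -0.2 -0.8] yaw rel 0.001
```

apply_moves:
  motion:
    - {"offset": [-1.5,0,0.5],"rotation": [0,0,0]}
    - {"offset": [-1,0,0],"rotation": [0,0,0]}
    - {"offset": [0,0,0],"rotation": [0,0,0]}

```text
time: 11.25
tool_pos: [0.595, 0.14, 0.1166]
tool_rot: [3.14, 0.001, 2.84]
contact_force: [0.1, 0.1, -0.5]
opening: 0.0219
```

apply_moves:
  motion:
    - {"offset": [-1,0,0],"rotation": [0,0,0]}
    - {"offset": [-1,0,0],"rotation": [0,0,0]}

```text
time: 11.42
tool_pos: [0.5968, 0.1395, 0.1166]
tool_rot: [3.14, 0.0, 2.84]
contact_force: [-0.2, 0.4, -0.7]
opening: 0.0218
```

```bash
python3 -c "
from h import *
fx()"
```

```text
t 11.42 p [0.5968 0.1395 0.1166] rot [3.1401e+00 3.0000e-04 2.8403e+00] F [-0.2  0.4 -0.7] M [ 0.036  0.063 -0.062] op 0.0218
fix frame TCP [  3.5  -0.5 116.6] F [-0.3  0.3 -0.7] yaw rel 0.0007
```

apply_moves:
  motion:
    - {"offset": [-1,0,0],"rotation": [0,0,0]}
    - {"offset": [0,0,0],"rotation": [0,0,0]}

```text
time: 11.58
tool_pos: [0.5974, 0.1393, 0.1166]
tool_rot: [3.14, -0.001, 2.84]
contact_force: [-0.2, 0.2, -0.2]
opening: 0.0218
```

apply_moves:
  motion:
    - {"offset": [-1,0,0],"rotation": [0,0,0]}
    - {"offset": [0,0,0],"rotation": [0,0,0]}

```text
time: 11.75
tool_pos: [0.5976, 0.1393, 0.1167]
tool_rot: [3.141, -0.003, 2.841]
contact_force: [-0.2, -0.5, -0.8]
opening: 0.0217
```

apply_moves:
  motion:
    - {"offset": [-1,0,0],"rotation": [0,0,0]}
    - {"offset": [0,0,0],"rotation": [0,0,0]}

```text
time: 11.92
tool_pos: [0.5977, 0.1393, 0.1168]
tool_rot: [3.141, -0.005, 2.841]
contact_force: [0.4, -1.0, -0.2]
opening: 0.0216
```

```bash
python3 -c "
from h import *
fx()"
```

```text
t 11.92 p [0.5977 0.1393 0.1168] rot [ 3.1411 -0.005   2.8407] F [ 0.4 -1.  -0.2] M [-0.095  0.029 -0.06 ] op 0.0216
fix frame TCP [  4.5  -0.4 116.8] F [ 0.7 -0.8 -0.2] yaw rel 0.0011
```

apply_moves:
  motion:
    - {"offset": [-2,0,0],"rotation": [0,-0.004,0]}
    - {"offset": [-2,0,0],"rotation": [0,0,0]}

```text
time: 12.08
tool_pos: [0.5982, 0.1393, 0.1168]
tool_rot: [-3.141, -0.01, 2.841]
contact_force: [-9.0, 2.6, 7.9]
opening: 0.0216
```

```bash
python3 -c "
from h import *
s=fx();
s=observe();w=wpose(read_camera('wrist'),s);save(w,'w6.png');p=read_camera('top');
cv2.imwrite('pics/t6z.png',cv2.resize(p['img'][130:240,185:295,::-1],None,fx=5,fy=5,interpolation=cv2.INTER_CUBIC))"
```

```text
t 12.08 p [0.5982 0.1393 0.1168] rot [-3.1408 -0.0097  2.8407] F [-9.   2.6  7.9] M [ 0.39   1.413 -0.056] op 0.0216
fix frame TCP [  4.9  -0.3 116.8] F [-9.4 -0.1  7.9] yaw rel 0.0011
```

View pics/w6.png

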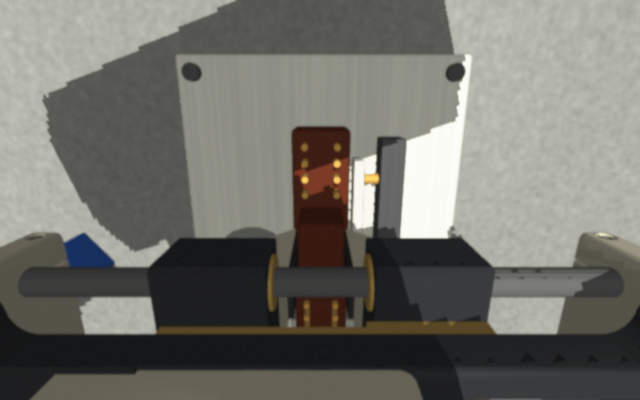

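View pics/t6z.png

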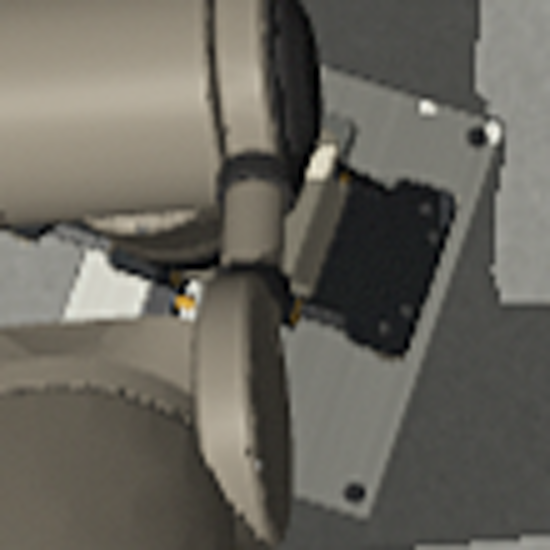

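Stop contact is felt (Fx -9.4 N) with slight pitch-up. I'll straighten, settle it down, and keep light contact.

apply_moves:
  motion:
    - {"offset": [0.5,0,0],"rotation": [0,-0.01,0]}
    - {"offset": [0,0,0],"rotation": [0,-0.004,0]}
    - {"offset": [0,0,0],"rotation": [0,0,0]}

```text
time: 12.43
tool_pos: [0.5971, 0.1397, 0.1165]
tool_rot: [-3.14, 0.004, 2.841]
contact_force: [-1.2, 0.8, -0.9]
opening: 0.0221
```

```bash
python3 -c "
from h import *
s=fx()"
```

```text
t 12.43 p [0.5971 0.1397 0.1165] rot [-3.1404  0.0039  2.8411] F [-1.2  0.8 -0.9] M [ 0.043  0.266 -0.095] op 0.0221
fix frame TCP [  3.8  -0.2 116.5] F [-1.3  0.4 -0.9] yaw rel 0.0015
```

Press once more gently, then release a small amount.

apply_moves:
  motion:
    - {"offset": [-1,0,0.5],"rotation": [0,0.004,0]}
    - {"offset": [-0.7,0,0],"rotation": [0,0,0]}

```text
time: 12.6
tool_pos: [0.5977, 0.1396, 0.1167]
tool_rot: [-3.14, -0.003, 2.841]
contact_force: [-4.9, 1.7, 2.9]
opening: 0.0218
```

```bash
python3 -c "
from h import *
s=fx()"
```

```text
t 12.6 p [0.5977 0.1396 0.1167] rot [-3.1401 -0.0032  2.8412] F [-4.9  1.7  2.9] M [ 0.138  0.817 -0.043] op 0.0218
fix frame TCP [ 4.300e+00 -1.000e-01  1.167e+02] F [-5.2  0.2  2.9] yaw rel 0.0016
```

apply_moves:
  motion:
    - {"offset": [0,0,0],"rotation": [0,0,0]}
    - {"offset": [0,0,0],"rotation": [0,0,0]}
    - {"offset": [0,0,0],"rotation": [0,0,0]}
    - {"offset": [0,0,-15],"rotation": [0,0,0]}
    - {"offset": [0,0,-30],"rotation": [0,0,0]}
    - {"offset": [0,0,-35],"rotation": [0,0,0]}
    - {"offset": [0,0,-20],"rotation": [0,0,0]}
  grip: 0.6

```text
time: 13.18
tool_pos: [0.5988, 0.1379, 0.214]
tool_rot: [-3.136, -0.008, 2.84]
contact_force: [0.9, -0.5, 0.1]
opening: 0.0366
```

```bash
python3 -c "
from h import *
s=fx()
s=observe();w=wpose(read_camera('wrist'),s);save(w,'w7.png')"
```

```text
t 13.18 p [0.5988 0.1379 0.214 ] rot [-3.1365 -0.0081  2.84  ] F [ 0.9 -0.5  0.1] M [-0.037 -0.058 -0.03 ] op 0.0366
fix frame TCP [  5.8  -1.4 214. ] F [ 1.1 -0.2  0.1] yaw rel 0.0004
```

View pics/w7.png

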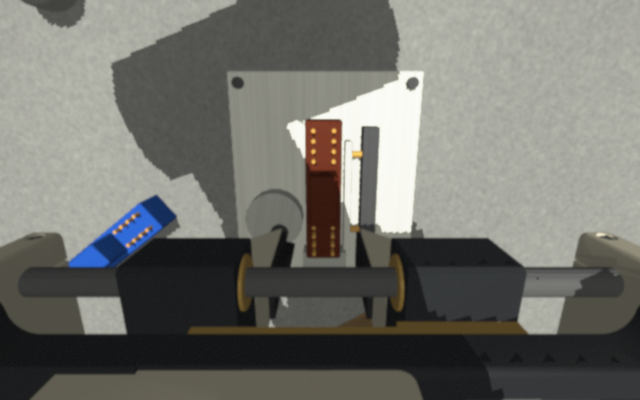

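Connector stands in the channel, with its rear end at (324,122) and its front end at (323,256) near the stop. Next I'll rotate the tool for the knob and look at it.

```bash
python3 -c "
from h import *
c=RF.apply([.044,-.0386,0])+[.5936,.1410,0]; print(c)
d=np.array([np.cos(1.1),np.sin(1.1)])*.07
plan(c[0]-d[0],c[1]-d[1],.25,1.10)"
```

```text
[0.62412791 0.09105997 0.        ]
n 16 rotrow [-0.0003  0.      0.1088] dist [  -7.7 -109.3   32.5]
[-1.6, -6.7, -2.0]
[-2.3, -6.5, -2.0]
[-3.0, -6.2, -2.0]
[-3.6, -5.8, -2.0]
[-4.2, -5.4, -2.0]
[-4.8, -4.9, -2.0]
[-5.3, -4.4, -2.0]
[-5.7, -3.7, -2.0]
[-6.1, -3.1, -2.0]
[-6.4, -2.4, -2.0]
[-6.6, -1.7, -2.0]
[-6.8, -1.0, -2.0]
[-6.8, -0.2, -2.0]
[-6.8, 0.5, -2.0]
[-6.7, 1.2, -2.0]
[-6.6, 2.0, -2.0]
```

apply_moves:
  motion:
    - {"offset": [-2,-7,-3],"rotation": [0,0,0.12]}
    - {"offset": [-2,-6.5,-3],"rotation": [0,0,0.12]}
    - {"offset": [-3,-6,-3],"rotation": [0,0,0.12]}
    - {"offset": [-4,-6,-3],"rotation": [0,0,0.12]}
    - {"offset": [-4,-5,-3],"rotation": [0,0,0.12]}
    - {"offset": [-5,-5,-3],"rotation": [0,0,0.12]}
    - {"offset": [-5,-4,-3],"rotation": [0,0,0.12]}
    - {"offset": [-6,-4,-3],"rotation": [0,0,0.12]}
    - {"offset": [-6,-3,-3],"rotation": [0,0,0.12]}
    - {"offset": [-6,-2,-2],"rotation": [0,0,0.12]}
    - {"offset": [-7,-2,-2],"rotation": [0,0,0.12]}
    - {"offset": [-7,-1,0],"rotation": [0,0,0.12]}

```text
time: 14.23
tool_pos: [0.5931, 0.0518, 0.2519]
tool_rot: [3.128, 0.0, 1.345]
contact_force: [0.1, 0.3, 0.2]
opening: 0.0366
```

```bash
python3 -c "
from h import *
st()
plan(.5923,.0287,.25,1.10)"
```

```text
t 14.23 p [0.5931 0.0518 0.2519] rot [3.1275e+00 3.0000e-04 1.3452e+00] F [0.1 0.3 0.2] M [-0.112  0.075 -0.015] op 0.0366
n 3 rotrow [ 0.0047 -0.0005  0.0817] dist [ -0.8 -23.1  -1.9]
[-7.6, 1.5, 0.6]
[-7.4, 2.1, 0.6]
[-7.2, 2.7, 0.6]
```

apply_moves:
  motion:
    - {"offset": [-8,1.5,0.5],"rotation": [0.005,0,0.08]}
    - {"offset": [-8,2,0.5],"rotation": [0.005,0,0.08]}
    - {"offset": [-6,2,0.5],"rotation": [0.005,0,0.08]}
    - {"offset": [0,0,0],"rotation": [0,0,0]}
    - {"offset": [0,0,0],"rotation": [0,0,0]}

```text
time: 14.65
tool_pos: [0.593, 0.0256, 0.2497]
tool_rot: [3.139, -0.002, 1.087]
contact_force: [-0.3, 0.2, -0.5]
opening: 0.0368
```

```bash
python3 - <<'E'
from h import *
s=st(); w=wpose(read_camera('wrist'),s); save(w,'w8.png'); import pickle; pickle.dump(w,open('w8.pkl','wb'))
for q in ['cam','cam_lobe','cam_grip','end_stop','connector_hood']:
    for r in tip_of(q,w)[:1]: print(q,np.round(r['location'],4),round(r['score'],2),proj(w,r['location']),(RF.inv().apply(np.array(r['location'])-[.5936,.1410,0])*1000).round(1))
E
```

```text
t 14.65 p [0.593  0.0256 0.2497] rot [ 3.1394e+00 -1.6000e-03  1.0868e+00] F [-0.3  0.2 -0.5] M [-0.11   0.065 -0.018] op 0.0368
cam [0.6229 0.0875 0.0117] 0.74 [318. 111.] [ 43.9 -42.4  11.7]
cam_lobe [0.6129 0.09   0.0213] 0.77 [307. 113.] [ 33.6 -43.   21.3]
cam_grip [0.6217 0.0931 0.0757] 0.79 [313. 106.] [ 41.1 -37.4  75.7]
end_stop [0.653  0.1232 0.0205] 0.83 [329.  60.] [62.   0.7 20.5]
connector_hood [0.5931 0.1416 0.0548] 0.88 [256.  69.] [-0.7  0.4 54.8]
```

View pics/w8.png

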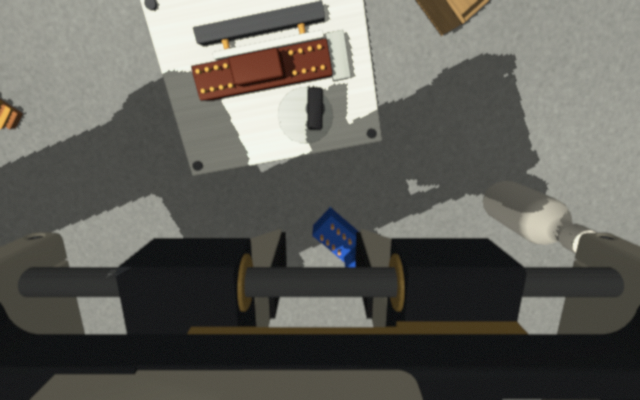

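```bash
python3 - <<'E'
import pickle
from h import *
w=pickle.load(open('w8.pkl','rb'))
cv2.imwrite('pics/w8z.png',cv2.resize(w['img'][0:180,150:390,::-1],None,fx=3.3,fy=3.3,interpolation=cv2.INTER_CUBIC))
E
```

```text
(no output)
```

View pics/w8z.png

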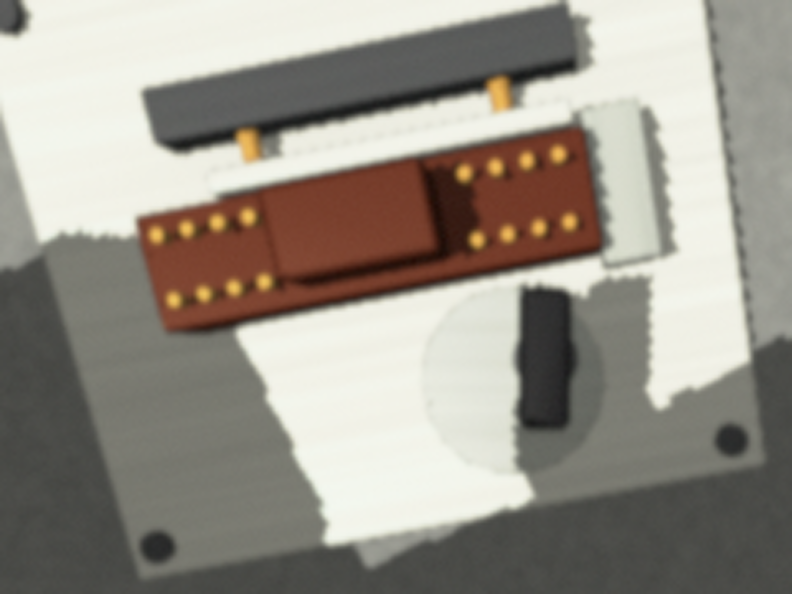

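The crop shows the connector flush with the end stop (no gap at ~(600,190)) between pad and lobe. The black grip bar spans (520–570, 290–427).

```bash
python3 - <<'E'
import pickle
from h import *
w=pickle.load(open('w8.pkl','rb'))
im=w['img']
g=cv2.cvtColor(im,cv2.COLOR_RGB2GRAY)
b=(g<55).astype(np.uint8); m=np.zeros_like(b); m[84:134,300:332]=1; b*=m
pts=np.argwhere(b)[:,::-1]
for z in (.09,.085):
    W=np.array([ray(w,q,z)[:2] for q in pts]).astype(np.float32)*1000
    print(len(pts),cv2.minAreaRect(W))
Z=lambda u,v,h:ray(w,(150+(u+.5)/3.3-.5,(v+.5)/3.3-.5),h)[:2]
c=[Z(*q,.09) for q in [(520,291),(570,292),(568,427),(521,425)]]
print(np.mean(c,0)); v=(c[0]+c[1]-c[2]-c[3]);print('bar y dir',np.arctan2(v[1],v[0]),np.linalg.norm(v)/2)
# disc centre
d=[Z(*q,.032) for q in [(423,378),(605,378),(513,474)]];print(d)
E
```

```text
576 ((622.8740844726562, 90.27568054199219), (29.934589385986328, 11.359524726867676), 61.64578628540039)
576 ((622.7949829101562, 90.26393127441406), (30.525470733642578, 11.58375358581543), 61.645755767822266)
[0.62240423 0.09066551]
bar y dir 1.0776959686565322 0.0297130505816498
[array([0.58861728, 0.10226886]), array([0.63411724, 0.07831886]), array([0.59826411, 0.06675376])]
```

```bash
python3 -c "
from h import *
plan(.623,.0906,.17,1.076)"
```

```text
n 3 rotrow [ 0.0006 -0.0005  0.0036] dist [ 30.2  64.2 -79.9]
[23.6, -1.1, 26.7]
[23.6, -1.2, 26.7]
[23.6, -1.2, 26.7]
```

apply_moves:
  motion:
    - {"offset": [24,-1,25],"rotation": [0,0,0.004]}
    - {"offset": [24,-1,25],"rotation": [0,0,0.004]}
    - {"offset": [20,-1,22],"rotation": [0,0,0.003]}
    - {"offset": [0,0,0],"rotation": [0,0,0]}
    - {"offset": [0,0,0],"rotation": [0,0,0]}

```text
time: 15.37
tool_pos: [0.6246, 0.0905, 0.1777]
tool_rot: [3.134, -0.004, 1.078]
contact_force: [1.1, -0.6, 0.6]
opening: 0.0364
```

```bash
python3 -c "
from h import *
st()
plan(.623,.0906,.125,1.076)"
```

```text
t 15.37 p [0.6246 0.0905 0.1777] rot [ 3.1337 -0.0035  1.0783] F [ 1.1 -0.6  0.6] M [-0.127  0.098 -0.005] op 0.0364
n 2 rotrow [ 0.0039 -0.0018  0.0011] dist [ -1.6   0.1 -52.7]
[-0.4, -0.9, 26.3]
[-0.4, -0.8, 26.3]
```

apply_moves:
  motion:
    - {"offset": [0,-1,22],"rotation": [0.004,-0.002,0.001]}
    - {"offset": [0,-1,20],"rotation": [0.004,-0.002,0.001]}
    - {"offset": [0,0,8],"rotation": [0,0,0]}
    - {"offset": [0,0,0],"rotation": [0,0,0]}

```text
time: 15.7
tool_pos: [0.6242, 0.0907, 0.1302]
tool_rot: [3.137, -0.002, 1.079]
contact_force: [-0.1, -1.0, -0.0]
opening: 0.0365
```

```bash
python3 -c "
from h import *
st()
plan(.623,.0906,.125,1.076)"
```

```text
t 15.7 p [0.6242 0.0907 0.1302] rot [ 3.1366e+00 -1.7000e-03  1.0789e+00] F [-0.1 -1.  -0. ] M [-0.11   0.211 -0.023] op 0.0365
n 1 rotrow [ 0.005  -0.0017  0.0029] dist [-1.2 -0.1 -5.2]
[-0.6, -1.0, 5.2]
```

apply_moves:
  motion:
    - {"offset": [-0.6,-1,5],"rotation": [0.005,-0.002,0]}
    - {"offset": [0,0,0],"rotation": [0,0,0]}
    - {"offset": [0,0,0],"rotation": [0,0,0]}
    - {"offset": [0,0,0],"rotation": [0,0,0]}
    - {"offset": [0,0,0],"rotation": [0,0,0]}
    - {"offset": [0,0,0],"rotation": [0,0,0]}
    - {"offset": [0,0,0],"rotation": [0,0,0]}
    - {"offset": [0,0,0],"rotation": [0,0,0]}
  grip: 1.0
  grip_force: 60

```text
time: 16.37
tool_pos: [0.6225, 0.0901, 0.1282]
tool_rot: [-3.141, -0.001, 1.078]
contact_force: [0.3, 1.0, -4.6]
opening: 0.0138
```

```bash
python3 -c "
from h import *
fx()"
```

```text
t 16.37 p [0.6225 0.0901 0.1282] rot [-3.1405e+00 -1.2000e-03  1.0776e+00] F [ 0.3  1.  -4.6] M [ 0.018  0.048 -0.   ] op 0.0138
fix frame TCP [ 42.7 -40.  128.2] F [ 0.   1.  -4.6] yaw rel 1.3796
```

apply_moves:
  motion:
    - {"offset": [0,0,0],"rotation": [0,0,0]}
    - {"offset": [0,0,0],"rotation": [0,0,0]}

```text
time: 16.53
tool_pos: [0.6225, 0.0901, 0.1282]
tool_rot: [-3.14, -0.001, 1.078]
contact_force: [-0.2, 0.8, -3.8]
opening: 0.0137
```

```bash
python3 -c "
from h import *
fx()"
```

```text
t 16.53 p [0.6225 0.0901 0.1282] rot [-3.1405e+00 -1.2000e-03  1.0776e+00] F [-0.2  0.8 -3.8] M [-0.014  0.033 -0.033] op 0.0137
fix frame TCP [ 42.7 -40.  128.2] F [-0.5  0.7 -3.8] yaw rel 1.3796
```

The opening of 13.7 mm exceeds the 12 mm bar: the tips (z≈62 mm) are at the bar's lower edge and probably caught the round neck. I'll regrip 6 mm higher.

apply_moves:
  motion:
    - {"offset": [0,0,0],"rotation": [0,0,0]}
    - {"offset": [0,0,0],"rotation": [0,0,0]}
    - {"offset": [0,0,-5],"rotation": [0,0,0]}
    - {"offset": [0,0,-2],"rotation": [0,0,0]}
  grip: 0.75

```text
time: 16.87
tool_pos: [0.6234, 0.0898, 0.1372]
tool_rot: [3.14, -0.002, 1.078]
contact_force: [1.0, -0.1, 0.2]
opening: 0.0232
```

apply_moves:
  motion:
    - {"offset": [0,0,0],"rotation": [0,0,0]}
    - {"offset": [0,0,0],"rotation": [0,0,0]}
    - {"offset": [0,0,0],"rotation": [0,0,0]}
    - {"offset": [0,0,0],"rotation": [0,0,0]}
    - {"offset": [0,0,0],"rotation": [0,0,0]}
  grip: 1.0

```text
time: 17.28
tool_pos: [0.6225, 0.0904, 0.139]
tool_rot: [3.141, -0.002, 1.077]
contact_force: [-0.5, 0.2, -1.1]
opening: 0.0116
```

```bash
python3 -c "
from h import *
fx()"
```

```text
t 17.28 p [0.6225 0.0904 0.139 ] rot [ 3.1413e+00 -2.5000e-03  1.0774e+00] F [-0.5  0.2 -1.1] M [-0.045  0.182 -0.101] op 0.0116
fix frame TCP [ 42.6 -39.7 139. ] F [-0.5  0.  -1.1] yaw rel 1.3794
```

apply_moves:
  motion:
    - {"offset": [0,0,0],"rotation": [0,0,0.06]}
    - {"offset": [0,0,0],"rotation": [0,0,0.06]}
    - {"offset": [0,0,0],"rotation": [0,0,0.06]}

```text
time: 17.53
tool_pos: [0.6226, 0.0904, 0.139]
tool_rot: [3.141, -0.002, 0.894]
contact_force: [-0.7, 0.2, 1.0]
opening: 0.0111
```

```bash
cat >> h.py <<'E'
def th():
    s=fx(); print('theta',round(-.302+np.pi/2-s_yaw(),4),'Mz',round(observe()['torque'][2],3))
def s_yaw(): return observe()['tool_rot'][2]
E
python3 -c "
from h import *
th()"
```

```text
t 17.53 p [0.6226 0.0904 0.139 ] rot [ 3.1414e+00 -2.2000e-03  8.9370e-01] F [-0.7  0.2  1. ] M [0.001 0.317 0.262] op 0.0111
fix frame TCP [ 42.7 -39.7 139. ] F [-0.7 -0.   1. ] yaw rel 1.1957
theta 0.3751 Mz 0.262
```

apply_moves:
  motion:
    - {"offset": [0,0,0],"rotation": [0,0,0.05]}
    - {"offset": [0,0,0],"rotation": [0,0,0.05]}

```text
time: 17.7
tool_pos: [0.6226, 0.0904, 0.139]
tool_rot: [3.141, -0.002, 0.789]
contact_force: [-0.4, 0.7, -0.5]
opening: 0.0111
```

```bash
python3 -c "
from h import *
th()"
```

```text
t 17.7 p [0.6226 0.0904 0.139 ] rot [ 3.1414e+00 -2.0000e-03  7.8910e-01] F [-0.4  0.7 -0.5] M [-0.057  0.271  0.222] op 0.0111
fix frame TCP [ 42.8 -39.7 139. ] F [-0.6  0.5 -0.5] yaw rel 1.0911
theta 0.4797 Mz 0.222
```

apply_moves:
  motion:
    - {"offset": [0,0,0],"rotation": [0,0,0.04]}
    - {"offset": [0,0,0],"rotation": [0,0,0.04]}

```text
time: 17.87
tool_pos: [0.6226, 0.0903, 0.139]
tool_rot: [3.141, -0.002, 0.706]
contact_force: [-1.8, 0.8, 0.5]
opening: 0.0113
```

```bash
python3 -c "
from h import *
th()"
```

```text
t 17.87 p [0.6226 0.0903 0.139 ] rot [ 3.1412e+00 -1.7000e-03  7.0560e-01] F [-1.8  0.8  0.5] M [-0.04   0.252  0.183] op 0.0113
fix frame TCP [ 42.8 -39.7 139. ] F [-2.   0.3  0.5] yaw rel 1.0076
theta 0.5632 Mz 0.183
```

apply_moves:
  motion:
    - {"offset": [0,0,0],"rotation": [0,0,0.03]}
    - {"offset": [0,0,0],"rotation": [0,0,0.03]}

```text
time: 18.03
tool_pos: [0.6226, 0.0903, 0.139]
tool_rot: [3.141, -0.002, 0.643]
contact_force: [-0.5, 0.5, -0.5]
opening: 0.0112
```

```bash
python3 -c "
from h import *
th()"
```

```text
t 18.03 p [0.6226 0.0903 0.139 ] rot [ 3.1411e+00 -1.5000e-03  6.4310e-01] F [-0.5  0.5 -0.5] M [-0.001  0.279  0.229] op 0.0112
fix frame TCP [ 42.8 -39.7 139. ] F [-0.6  0.3 -0.5] yaw rel 0.9451
theta 0.6257 Mz 0.229
```

apply_moves:
  motion:
    - {"offset": [0,0,0],"rotation": [0,0,0.02]}
    - {"offset": [0,0,0],"rotation": [0,0,0.02]}

```text
time: 18.2
tool_pos: [0.6226, 0.0904, 0.139]
tool_rot: [3.141, -0.001, 0.601]
contact_force: [-0.7, 1.0, -0.8]
opening: 0.0113
```

```bash
python3 -c "
from h import *
th()"
```

```text
t 18.2 p [0.6226 0.0904 0.139 ] rot [ 3.1409e+00 -1.3000e-03  6.0130e-01] F [-0.7  1.  -0.8] M [-0.052  0.278  0.227] op 0.0113
fix frame TCP [ 42.8 -39.7 139. ] F [-0.9  0.7 -0.8] yaw rel 0.9033
theta 0.6675 Mz 0.227
```

apply_moves:
  motion:
    - {"offset": [0,0,0],"rotation": [0,0,0.02]}
    - {"offset": [0,0,0],"rotation": [0,0,0.02]}

```text
time: 18.37
tool_pos: [0.6227, 0.0904, 0.139]
tool_rot: [3.141, -0.001, 0.559]
contact_force: [-0.5, 1.3, -0.4]
opening: 0.0109
```

```bash
python3 -c "
from h import *
th()"
```

```text
t 18.37 p [0.6227 0.0904 0.139 ] rot [ 3.1409e+00 -1.3000e-03  5.5860e-01] F [-0.5  1.3 -0.4] M [0.041 0.338 0.253] op 0.0109
fix frame TCP [ 42.8 -39.7 139. ] F [-0.9  1.1 -0.4] yaw rel 0.8606
theta 0.7102 Mz 0.253
```

apply_moves:
  motion:
    - {"offset": [0,0,0],"rotation": [0,0,0.02]}
    - {"offset": [0,0,0],"rotation": [0,0,0.02]}

```text
time: 18.53
tool_pos: [0.6227, 0.0903, 0.139]
tool_rot: [3.141, -0.001, 0.515]
contact_force: [-1.9, -0.3, 0.4]
opening: 0.0114
```

```bash
python3 -c "
from h import *
th()"
```

```text
t 18.53 p [0.6227 0.0903 0.139 ] rot [ 3.1409e+00 -1.2000e-03  5.1500e-01] F [-1.9 -0.3  0.4] M [0.017 0.334 0.252] op 0.0114
fix frame TCP [ 42.8 -39.7 139. ] F [-1.8 -0.9  0.4] yaw rel 0.817
theta 0.7538 Mz 0.252
```

apply_moves:
  motion:
    - {"offset": [0,0,0],"rotation": [0,0,0.02]}
    - {"offset": [0,0,0],"rotation": [0,0,0.02]}

```text
time: 18.7
tool_pos: [0.6227, 0.0903, 0.139]
tool_rot: [3.141, -0.001, 0.471]
contact_force: [-1.2, 0.7, 0.9]
opening: 0.0115
```

```bash
python3 -c "
from h import *
th()"
```

```text
t 18.7 p [0.6227 0.0903 0.139 ] rot [ 3.1409e+00 -1.2000e-03  4.7090e-01] F [-1.2  0.7  0.9] M [-0.015  0.337  0.213] op 0.0115
fix frame TCP [ 42.8 -39.7 139. ] F [-1.4  0.3  0.9] yaw rel 0.7729
theta 0.7978 Mz 0.213
```

apply_moves:
  motion:
    - {"offset": [0,0,0],"rotation": [0,0,0.02]}
    - {"offset": [0,0,0],"rotation": [0,0,0.02]}

```text
time: 18.87
tool_pos: [0.6227, 0.0903, 0.139]
tool_rot: [3.141, -0.001, 0.427]
contact_force: [-1.1, -0.2, -0.1]
opening: 0.0114
```

```bash
python3 -c "
from h import *
th()
w=read_camera('wrist');save(w,'w9.png')"
```

```text
t 18.87 p [0.6227 0.0903 0.139 ] rot [ 3.1409e+00 -1.2000e-03  4.2680e-01] F [-1.1 -0.2 -0.1] M [-0.024  0.298  0.287] op 0.0114
fix frame TCP [ 42.8 -39.7 139. ] F [-1.  -0.5 -0.1] yaw rel 0.7288
theta 0.842 Mz 0.287
```

View pics/w9.png

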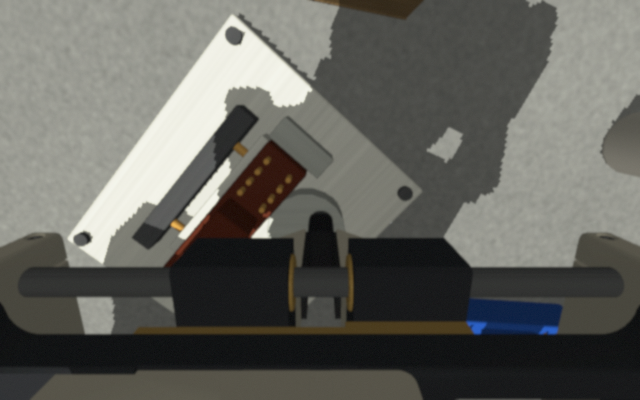

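The bar turns with the gripper, the lobe disc (~(305,210)) is now near the connector, and the connector end is still against the stop (~(285,160)). Continuing.

apply_moves:
  motion:
    - {"offset": [0,0,0],"rotation": [0,0,0.02]}
    - {"offset": [0,0,0],"rotation": [0,0,0.01]}

```text
time: 19.08
tool_pos: [0.6227, 0.0903, 0.139]
tool_rot: [3.141, -0.001, 0.393]
contact_force: [-1.3, 0.7, 0.6]
opening: 0.0113
```

```bash
python3 -c "
from h import *
th()"
```

```text
t 19.08 p [0.6227 0.0903 0.139 ] rot [ 3.1408e+00 -1.2000e-03  3.9310e-01] F [-1.3  0.7  0.6] M [0.064 0.244 0.377] op 0.0113
fix frame TCP [ 42.8 -39.8 139. ] F [-1.5  0.3  0.6] yaw rel 0.6951
theta 0.8757 Mz 0.377
```

apply_moves:
  motion:
    - {"offset": [0,0,0],"rotation": [0,0,0.02]}
    - {"offset": [0,0,0],"rotation": [0,0,0.01]}

```text
time: 19.25
tool_pos: [0.6226, 0.0903, 0.139]
tool_rot: [3.141, -0.001, 0.36]
contact_force: [-2.2, -0.7, -1.2]
opening: 0.0116
```

```bash
python3 -c "
from h import *
th()"
```

```text
t 19.25 p [0.6226 0.0903 0.139 ] rot [ 3.1407e+00 -1.2000e-03  3.6030e-01] F [-2.2 -0.7 -1.2] M [-0.03   0.26   0.384] op 0.0116
fix frame TCP [ 42.8 -39.8 139. ] F [-1.9 -1.3 -1.2] yaw rel 0.6623
theta 0.9085 Mz 0.384
```

apply_moves:
  motion:
    - {"offset": [0,0,0],"rotation": [0,0,0.02]}
    - {"offset": [0,0,0],"rotation": [0,0,0.01]}

```text
time: 19.42
tool_pos: [0.6226, 0.0903, 0.139]
tool_rot: [3.141, -0.001, 0.328]
contact_force: [-1.5, -0.4, -0.3]
opening: 0.0117
```

```bash
python3 -c "
from h import *
th()"
```

```text
t 19.42 p [0.6226 0.0903 0.139 ] rot [ 3.1405e+00 -1.1000e-03  3.2760e-01] F [-1.5 -0.4 -0.3] M [-0.053  0.303  0.527] op 0.0117
fix frame TCP [ 42.8 -39.8 139. ] F [-1.3 -0.8 -0.3] yaw rel 0.6296
theta 0.9412 Mz 0.527
```

```bash
python3 -c "
from h import *
m=[];y=[]
for i in range(8):
    s=observe(); m.append(s['torque'][2]);y.append(s['tool_rot'][2]); read_camera('top')
print(np.round(m,3),np.mean(m),np.round(y,4),np.mean(y))"
```

```text
[0.527 0.523 0.483 0.476 0.47  0.459 0.473 0.444] 0.4816572831969302 [0.3276 0.3275 0.3288 0.3293 0.3294 0.3294 0.3294 0.3294] 0.32884897509623995
```

apply_moves:
  motion:
    - {"offset": [0,0,0],"rotation": [0,0,0.015]}
    - {"offset": [0,0,0],"rotation": [0,0,0.015]}

```text
time: 19.98
tool_pos: [0.6226, 0.0902, 0.1389]
tool_rot: [3.141, -0.001, 0.298]
contact_force: [-1.0, -0.1, 0.1]
opening: 0.0113
```

```bash
python3 -c "
from h import *
th()
m=[];y=[]
for i in range(6):
    s=observe(); m.append(s['torque'][2]);y.append(s['tool_rot'][2]); p=read_camera('wrist')
save(p,'w10.png')
print(np.round(m,3),np.mean(m),np.round(y,4),np.mean(y))"
```

```text
t 19.98 p [0.6226 0.0902 0.1389] rot [ 3.1405e+00 -1.1000e-03  2.9800e-01] F [-1.  -0.1  0.1] M [0.032 0.363 0.644] op 0.0113
fix frame TCP [ 42.8 -39.8 138.9] F [-0.9 -0.4  0.1] yaw rel 0.6
theta 0.9708 Mz 0.644
[0.644 0.632 0.611 0.529 0.527 0.529] 0.5785929765519289 [0.298  0.297  0.2984 0.299  0.2992 0.2993] 0.2984862216895399
```

View pics/w10.png

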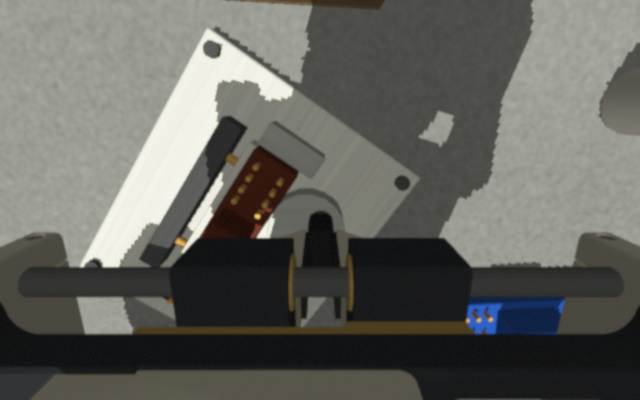

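Turning torque is now ≈0.64 against a free baseline of 0.225, so ≈0.41 N m of clamping torque, or ≈11.8 N (10–14). The angle since onset (~0.13 rad × 92 N/rad) gives ≈12 N, so the two agree. I'll release with a small opening and lift straight up.

apply_moves:
  motion:
    - {"offset": [0,0,0],"rotation": [0,0,0]}
    - {"offset": [0,0,0],"rotation": [0,0,0]}
    - {"offset": [0,0,0],"rotation": [0,0,0]}
    - {"offset": [0,0,0],"rotation": [0,0,0]}
  grip: 0.8

```text
time: 20.62
tool_pos: [0.6238, 0.09, 0.1401]
tool_rot: [3.14, -0.005, 0.296]
contact_force: [-0.2, -1.5, -0.4]
opening: 0.0181
```

```bash
python3 -c "
from h import *
th()"
```

```text
t 20.62 p [0.6238 0.09   0.1401] rot [ 3.1403 -0.0049  0.2959] F [-0.2 -1.5 -0.4] M [-0.069  0.224  0.065] op 0.0181
fix frame TCP [ 44.  -39.7 140.1] F [ 0.2 -1.5 -0.4] yaw rel 0.5979
theta 0.9729 Mz 0.065
```

apply_moves:
  motion:
    - {"offset": [0,0,-10],"rotation": [0,0,0]}
    - {"offset": [0,0,-25],"rotation": [0,0,0]}
    - {"offset": [0,0,-35],"rotation": [0,0,0]}
    - {"offset": [0,0,-35],"rotation": [0,0,0]}
    - {"offset": [-25,-5,-15],"rotation": [0,0,0]}
    - {"offset": [-30,-10,0],"rotation": [0,0,0]}
    - {"offset": [-30,-10,0],"rotation": [0,0,0]}
    - {"offset": [0,0,0],"rotation": [0,0,0]}
    - {"offset": [0,0,0],"rotation": [0,0,0]}

```text
time: 21.37
tool_pos: [0.5315, 0.0887, 0.2695]
tool_rot: [3.14, -0.007, 0.293]
contact_force: [0.5, -0.2, 0.3]
opening: 0.0184
```

```bash
python3 - <<'E'
from h import *
s=st(); w=wpose(read_camera('wrist'),s); save(w,'w11.png'); import pickle; pickle.dump(w,open('w11.pkl','wb'))
p=read_camera('top'); save(p,'top11.png')
E
```

```text
t 21.37 p [0.5315 0.0887 0.2695] rot [ 3.1404 -0.0075  0.2926] F [ 0.5 -0.2  0.3] M [-0.068  0.056  0.052] op 0.0184
```

View pics/w11.png

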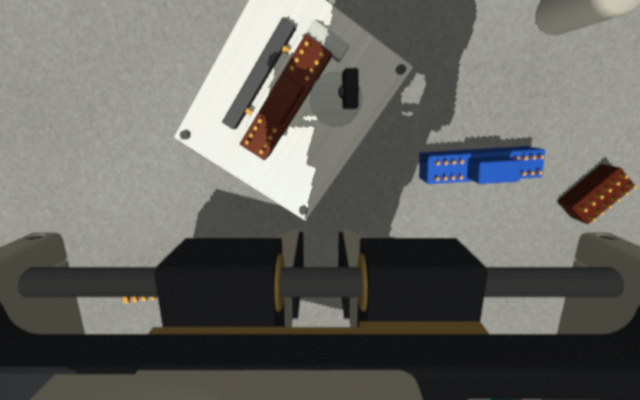

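View pics/top11.png

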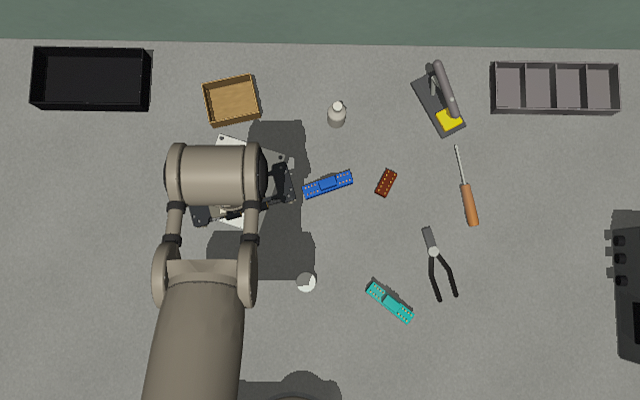

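```bash
python3 - <<'E'
import pickle
from h import *
w=pickle.load(open('w11.pkl','rb'))
im=w['img']
cv2.imwrite('pics/w11z.png',cv2.resize(im[0:180,220:420,::-1],None,fx=3.3,fy=3.3,interpolation=cv2.INTER_CUBIC))
g=cv2.cvtColor(im,cv2.COLOR_RGB2GRAY)
b=(g<50).astype(np.uint8); m=np.zeros_like(b); m[62:114,335:364]=1; b*=m
W=np.array([ray(w,q,.088)[:2] for q in np.argwhere(b)[:,::-1]]).astype(np.float32)*1000
print(cv2.minAreaRect(W))
E
```

```text
((621.2972412109375, 92.93850708007812), (30.155858993530273, 14.614632606506348), 18.447660446166992)
```

View pics/w11z.png

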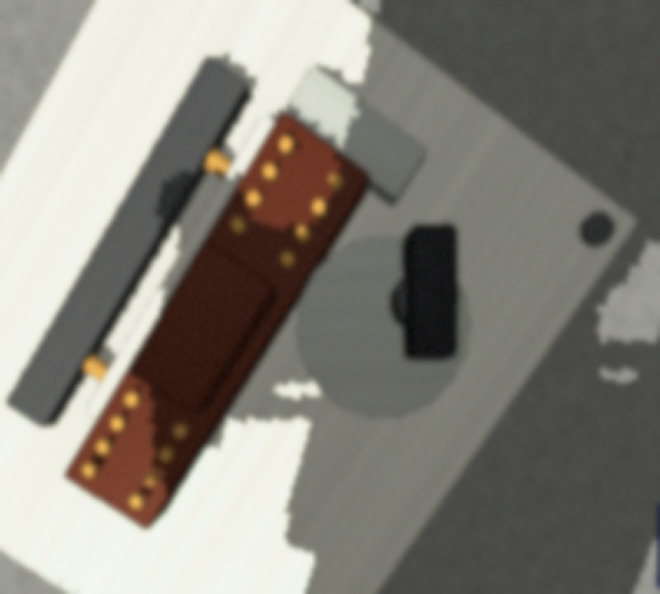

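The connector sits flush with the stop, pressed between disc and pad. The bar yaw is ≈0.32 rad (0.30 at release), so the cam has not sprung back. The other things look unmoved in the top picture.

```bash
python3 -c "
from cell import hand_in
print(hand_in())"
```

```text
the job is handed in; nothing more can be done
None
```

The brown hooded connector is clamped in the fixture channel against the end stop, and I handed the job in at about 21.5 s of the 67 s allowed.

- **Placing:** I gripped the connector by its hood, stood it in the channel and slid it to the stop. Contact showed as 5–9 N, and the crop after release shows it flush with the stop.
- **Clamping:** I turned the knob clockwise to about 0.97 rad from fully open. Turning torque rose from about 0.225 to 0.64 N m, which puts the clamp force at about 12 N (10–14 N). The angle turned since first contact, about 0.13 rad, also gives about 12 N. Neither is a direct measurement of the force. No reading suggested anything near the 25 N limit.
- **Last checks:** After release the grip bar's yaw measured about 0.32 rad, against 0.30 at release, so the cam held within picture accuracy. The gripper is clear and empty, and the other items look unmoved in the top picture.
- **What went wrong or disagreed:**
  - My first grip on the connector caught the shell, and my first grip on the knob probably caught its neck. The openings read 29 and 13.7 mm, and I redid both higher up.
  - The top and wrist cameras disagreed on the fixture's position by about 4 mm. I used the wrist view, and the stop contact agreed with it.

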